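# Move a drilling template to the other swing hook and fold the emptied hook away

### The arm

A 6-joint arm with a two-finger parallel gripper is mounted at the origin on the work surface. World frame = base frame: x ahead of the robot, y to its left, z up, the work surface at z = 0. Lengths are in m, angles in degrees, forces in N, time in s.
With the tool pointing down it reaches from about 0.35 to 0.875 m from the base axis. Payload 4.2 kg.
Tool frame: the origin (TCP) lies midway between the tips of the shut fingers; the grasp point (between the pads) lies r.grasp_offset behind it (r.grasp_offset is the distance from the TCP to the grasp point, in m); z points along the fingers, y is the direction in which the jaws open and shut (so a half turn about z gives the same grasp; the last joint's range is limited). The gripper opens to 87 mm and grips with 3 to 60 N. Pads are 19 mm wide; open, the fingers measure 117 mm over their backs; the gripper's body (75 mm by 190 mm) begins 51 mm behind the grasp point.
Start: joints at [83.801, 22.042, 0.453, 0, -68.411, -14.817], TCP at [0.224, 0.583, 0.223] pointing down, gripper open.
Joint ranges: [-179.83, 179.83], [-69.29, 118.12], [-61.27, 80.66], [-181.25, 117.63], [-171.15, -9.14], [-177.46, 177.46]. Speed limits (degrees/s): [159.86, 159.86, 180, 180, 180, 180].

### API

Orientations are given as a 3x3 rotation matrix whose columns are the frame's x, y, z axes.
In Python, from station import sense, optics, r gives the robot as it stands. The module is installed in compiled form; this text tells all that it offers.
- The arm moves only by the tool servo_tool, never from a script. Its argument "deltas" is a list of rows, each an object with "slide": the shift along the tool's x, y, z in units of 25 mm (1.0 is 25 mm), a list of three; "spin": the turn about the tool's z in units of 8 degrees (1.0 is 8 degrees). A call has 1 to 10 rows; each row shifts and turns the pose as measured when the row begins, along the tool's axes as they then stand; what a row does not reach is not made up. A row lasts 1/10 s, in which the tool goes at most 50 mm and 8.59 degrees, less where a joint would pass 70% of its speed; a pose out of reach is approached as far as the arm can. A call is refused whole if a number of a shift passes 1 or a number of a turn 1, either way. A call with a gripper value outside its range is refused whole. "gripper" is the closure in counts, from 0 (fully open) to 255 (shut), set as the call begins (left out, the last holds). The fingers move at their own pace and stop on an object; the grip force is fixed at half the most. Time passes only in rows, so rows that do not move let the fingers close. It gives the time, the measured TCP pose, the force and the opening at its end, in the units of the state.
- sense(): the state, without advancing time (a new reading comes with each control period).
- optics.capture(name): name is "side" or "top" or "wrist"; returns a dict with "frame" (400x640x3 uint8, red, green, blue), "camera_matrix" (3x3 intrinsics, pixels), "eye" and "rotation" of the camera in the world. Camera axes: x right, y down, z forward; pixel columns grow to the right and rows downward; lengths in m; the calibration is good to about 2 mm. A picture is of the moment at which its call begins. There is no depth.
- r.finish_job(): hands the job in, once; it reports no verdict.
The state is a dict: "time_s": time; "joints": joint angles; "joint_velocities": joint speeds; "effort": joint torques, N m; "tcp_pos": TCP position; "ee_rot": TCP orientation; "wrist_force": force on the tool from outside, world axes, zero at the start; "moment": the same for the moment, N m; "gripper_width": opening from 0.0 (shut) to 1.0 (fully open).
Only numpy, scipy, OpenCV 4.12 (cv2) and the standard library are available. Lean on these libraries where they do the work, as an engineer would, in place of code of your own. Each camera call takes 0.05 s, during which the arm holds its last target.

### The job

Swing the empty, folded hook fully out to its stop, then take the drilling template off the hook it hangs on and hang it on that one, between the pin and the hinge. Then fold the emptied hook flat against its block, fully home, so that the space is free. The hinges are stiff: push each hook firmly onto its stop by feel but do not force it past, handle the template gently, and leave everything else where it is.

Things in the scene. Friction and masses are not known exactly. Their poses are not given: they have to be found in the camera images.
- stand_a: stand a, the one whose hook is out and carries the template at the start: fixed upright timber block 45 mm thick (x), 120 wide (y), top at 160 mm, on a foot 100 x 140 x 18. Origin on the table, in the plane of the front face, mid-width; x points out of that face (away from the robot), y along the face, z up. A steel swing hook is screwed to the face. 
- hook_a (a joint): hook a's angle about its upright hinge: 0 folded flat, bar along the face towards the stand's +y; grows clockwise seen from above; 1.571 fully out, bar along the stand's +x. A stiff friction hinge: stays where left, takes 11 to 12 N at the pin to turn; firm rubber-faced stops at both ends, which about 25 N at the pin would overload (3 mm of give). At the start out.
- hook_a_hinge (a point): on the hinge axis at the bar axis' height (160 mm), 13 mm in front of the face, 40 mm to the -y side of mid-width. Knuckle 14 mm across. The round level bar, 10 mm in diameter, runs 95 mm from hinge axis to pin axis. Axes: y along the bar to the pin, z up.
- hook_a_seat (a point): on the bar's top line, 45 mm from the hinge axis, where a hung thing rests; axes as the hinge point's.
- hook_a_pin (a point): top of the upturned pin at the bar's free end: round, upright, 10 mm in diameter, standing 25 mm above the bar's top line. It rises clear of the block (190 against 160 mm), so it can be pinched from above or pushed from any side.
- stand_b: stand b, the one with the empty hook, folded or nearly so at the start: fixed upright timber block 45 mm thick (x), 120 wide (y), top at 160 mm, on a foot 100 x 140 x 18. Origin on the table, in the plane of the front face, mid-width; x points out of that face (away from the robot), y along the face, z up. A steel swing hook is screwed to the face. 
- hook_b (a joint): hook b's angle about its upright hinge: 0 folded flat, bar along the face towards the stand's +y; grows clockwise seen from above; 1.571 fully out, bar along the stand's +x. A stiff friction hinge: stays where left, takes 11 to 12 N at the pin to turn; firm rubber-faced stops at both ends, which about 25 N at the pin would overload (3 mm of give). At the start between 0 and 0.3.
- hook_b_hinge (a point): on the hinge axis at the bar axis' height (160 mm), 13 mm in front of the face, 40 mm to the -y side of mid-width. Knuckle 14 mm across. The round level bar, 10 mm in diameter, runs 95 mm from hinge axis to pin axis. Axes: y along the bar to the pin, z up.
- hook_b_seat (a point): on the bar's top line, 45 mm from the hinge axis, where a hung thing rests; axes as the hinge point's.
- hook_b_pin (a point): top of the upturned pin at the bar's free end: round, upright, 10 mm in diameter, standing 25 mm above the bar's top line. It rises clear of the block (190 against 160 mm), so it can be pinched from above or pushed from any side.
- template: drilling template: plywood plate 12 mm thick (x), 100 wide (y), 152 tall (z), 0.15 to 0.27 kg, hanging upright; never to be pressed on a hook with over 25 N. Origin mid lower edge. Mid-width a slot runs right through along x, 18 mm wide (y), from 55 to 97 mm above the lower edge. At the start bar a passes through it, the slot's upper edge on the bar. The pin passes through the slot only with the plate lifted about 29 mm from rest.
- template_slot (a point): middle of the slot's upper edge (97 mm above the lower edge), mid-thickness; axes as the template's.
- template_top (a point): middle of the template's top edge (152 mm above the lower edge), mid-thickness; the 55 mm between here and the slot is solid, to be gripped from above across the 12 mm thickness.
- offcut: bystander: a loose timber offcut 120 x 70 x 45 mm; origin under its middle. To be left where it is.
- hammer: bystander: a hammer lying on the table; origin under its middle. To be left where it is.
- driver: bystander: a screwdriver lying on the table; origin under its middle. To be left where it is.
- tape: bystander: a tape measure 65 x 35 x 62 mm; origin under its middle. To be left where it is.
- glue: bystander: a bottle 52 mm across, 130 mm tall; origin under its middle. To be left where it is.
- clamp: bystander: a bar clamp 300 mm long lying flat; origin under its middle. To be left where it is.
- cup: bystander: a steel cup 72 mm across, 80 mm tall; origin under its middle. To be left where it is.
Things that resemble listed ones, but are neither listed nor needed, are in the scene too. Leave any orange look-alike of the stand_b alone.

How it is judged:
By the outcome, as a careful person would: the job done as asked, in the order asked, and still so for the second after the job is handed in, with the robot touching nothing.
It also fails if it takes over 72 s, if anything falls off the work surface, if the arm or the gripper's body presses on something with over 40 N, if the wrist force passes 120 N, or if a joint passes its speed limit or range.

## Working session

There is one attempt and no reset: what is moved stays moved. The work goes in short steps, Python scripts to look and compute and a tool call to move; the robot and the scene stay as the last step left them, time stands still between calls to the robot, and variables do not carry over. Pictures are saved under pics/ and viewed, and the job is handed in when it is done.

Besides the shell and the picture viewer there is one more tool, called in YAML: its name, and indented under it one key for each argument. servo_tool: Moves the arm, as the interface text tells. Its arguments: {"type":"object","properties":{"deltas":{"type":"array"},"gripper":{"type":"number"}},"required":["deltas"]}

```bash
mkdir -p pics; cat > h.py <<'E'
import numpy as np, cv2
from station import sense, optics, r
def cap(name,fn):
    d=optics.capture(name); cv2.imwrite('pics/'+fn,cv2.cvtColor(d['frame'],cv2.COLOR_RGB2BGR)); 
    np.savez('pics/'+fn+'.npz',**{k:np.array(v) for k,v in d.items()}); return d
def load(fn): return np.load('pics/'+fn+'.npz')
def ray(d,u,v):
    K=np.array(d['camera_matrix']);R=np.array(d['rotation']);w=R@np.linalg.solve(K,[u,v,1.]);return np.array(d['eye']),w/np.linalg.norm(w)
def onz(d,u,v,z):
    e,w=ray(d,u,v);return e+w*(z-e[2])/w[2]
def proj(d,p):
    K=np.array(d['camera_matrix']);R=np.array(d['rotation']);q=K@(R.T@(np.array(p)-d['eye']));return q[:2]/q[2]
def tri(d1,p1,d2,p2):
    e1,w1=ray(d1,*p1);e2,w2=ray(d2,*p2)
    A=np.array([w1,-w2]).T;s=np.linalg.lstsq(A,e2-e1,rcond=None)[0]
    a=e1+s[0]*w1;b=e2+s[1]*w2;return (a+b)/2,np.linalg.norm(a-b)
E
python3 - <<'E'
from h import *
print(r.grasp_offset); s=sense(); print({k:np.round(v,3).tolist() for k,v in s.items()})
for n in ['side','top','wrist']:
    d=cap(n,n+'0.png'); print(n,np.round(d['camera_matrix'],1).tolist(),np.round(d['eye'],3),np.round(d['rotation'],3).tolist())
E
```

```text
0.0187
{'time_s': 0.0, 'joints': [83.8, 22.09, 0.378, -0.028, -68.41, -14.816], 'joint_velocities': [0.012, -0.031, -0.093, 0.078, 0.137, 0.005], 'effort': [0.001, -39.066, 18.741, 4.22, 0.011, -0.0], 'tcp_pos': [0.224, 0.583, 0.221], 'ee_rot': [[0.933, -0.359, -0.001], [-0.359, -0.933, -0.002], [0.0, 0.002, -1.0]], 'wrist_force': [0.529, -0.151, 0.101], 'moment': [0.005, -0.011, -0.005], 'gripper_width': 1.0}
side [[405.8, 0.0, 320.9], [0.0, 405.8, 196.7], [0.0, 0.0, 1.0]] [ 0.403 -0.738  0.858] [[0.987, -0.121, 0.106], [-0.16, -0.668, 0.727], [-0.017, -0.735, -0.678]]
top [[422.1, 0.0, 317.1], [0.0, 422.1, 204.4], [0.0, 0.0, 1.0]] [0.409 0.041 1.245] [[-0.027, -0.996, 0.086], [-1.0, 0.027, -0.009], [0.007, -0.087, -0.996]]
wrist [[360.0, 0.0, 322.8], [0.0, 360.0, 195.3], [0.0, 0.0, 1.0]] [0.293 0.557 0.384] [[-0.359, -0.899, -0.251], [-0.934, 0.346, 0.095], [0.001, 0.268, -0.963]]
```

View pics/side0.png

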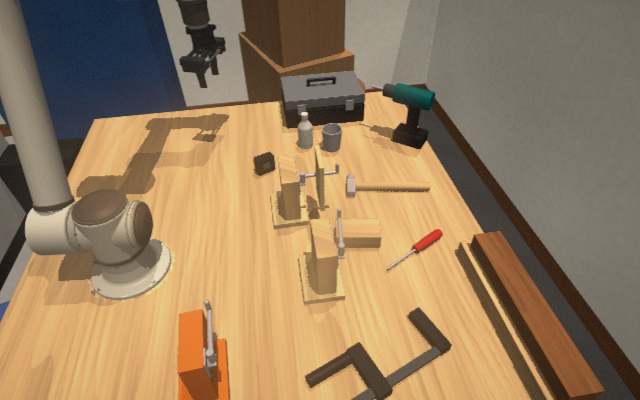

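View pics/top0.png

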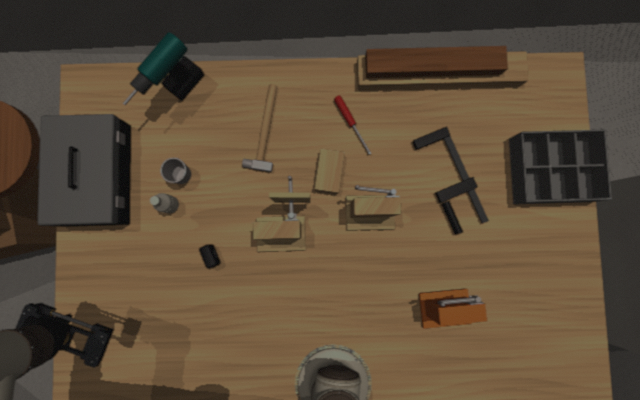

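View pics/wrist0.png

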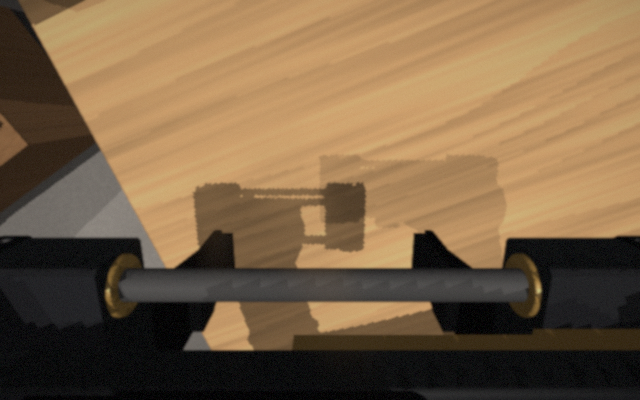

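```bash
python3 - <<'E'
import cv2
t=cv2.imread('pics/top0.png'); c=t[150:270,230:420]
cv2.imwrite('pics/top0z.png',cv2.resize(cv2.convertScaleAbs(c,alpha=1.8),None,fx=4.2,fy=4.2,interpolation=cv2.INTER_CUBIC))
t=cv2.imread('pics/side0.png'); c=t[140:310,250:400]
cv2.imwrite('pics/side0z.png',cv2.resize(c,None,fx=3.5,fy=3.5,interpolation=cv2.INTER_CUBIC))
E
```

```text
(no output)
```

View pics/top0z.png

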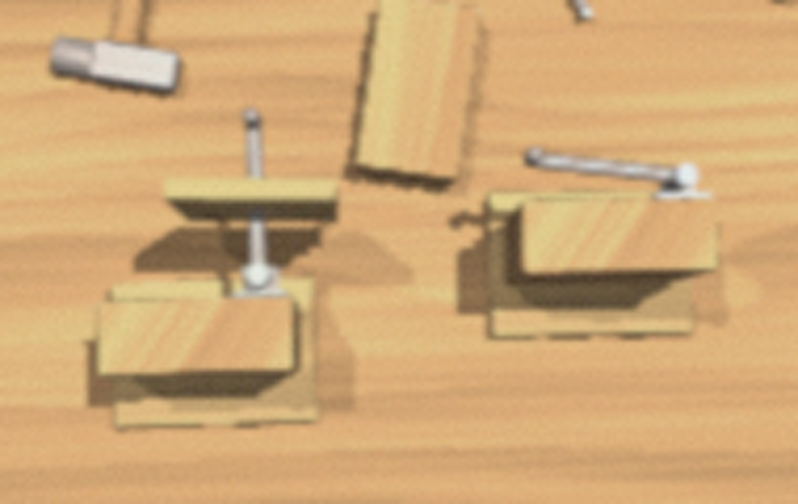

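View pics/side0z.png

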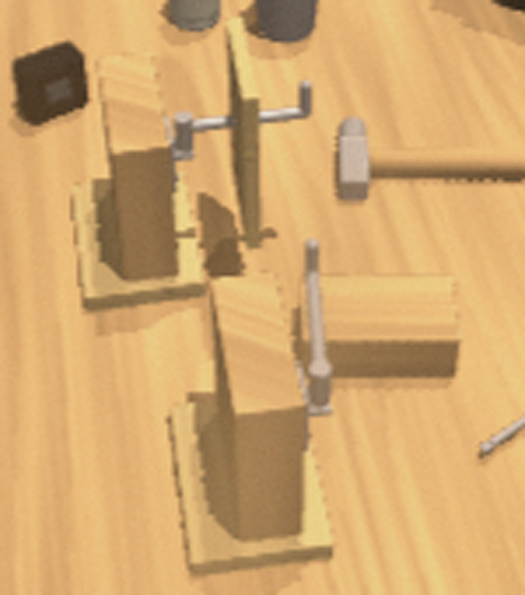

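```bash
python3 - <<'E'
from h import *
t=load('top0.png');s=load('side0.png')
Z=lambda u,v:(u/4.2+230-.4,v/4.2+150-.4)
S=lambda u,v:(u/3.5+250-.4,v/3.5+140-.4)
P=lambda n,a,b:print(n,np.round(tri(t,Z(*a),s,S(*b)),4) if 0 else [np.round(x,4).tolist() for x in tri(t,Z(*a),s,S(*b))])
P('pinA',(252,116),(306,86));P('pinB',(535,157),(312,243))
P('hA',(258,272),(183,118));P('hB',(686,173),(320,366))
print('pinA z.19',onz(t,*Z(252,116),.19),'pinB',onz(t,*Z(535,157),.19))
print('hA',onz(t,*Z(258,272),.172),'hB',onz(t,*Z(686,173),.172))
for n,p,z in [('A',[(100,297),(295,297),(293,373),(97,373)],.16),('B',[(523,200),(717,195),(716,268),(526,272)],.16),('T',[(165,181),(337,182),(337,200),(168,198)],.22),('footA',[(117,427),(315,418)],.018),('footB',[(489,335),(690,334)],.018),('off',[(357,165),(455,180)],.045)]:
    print(n,[np.round(onz(t,*Z(*q),z),4)[:2].tolist() for q in p])
E
```

```text
pinA [[0.5713, 0.0994, 0.1868], 0.001]
pinB [[0.5423, -0.0702, 0.188], 0.0]
hA [[0.4771, 0.0987, 0.1699], 0.0032]
hB [[0.5307, -0.1636, 0.1719], 0.0026]
pinA z.19 [0.57133705 0.0991578  0.19      ] pinB [ 0.54204288 -0.06998704  0.19      ]
hA [0.47856937 0.09858191 0.172     ] hB [ 0.53203953 -0.1636994   0.172     ]
A [[0.4666, 0.1962], [0.4634, 0.0769], [0.4171, 0.0792], [0.4203, 0.1987]]
B [[0.5194, -0.0648], [0.5193, -0.1845], [0.4742, -0.1819], [0.4749, -0.0651]]
T [[0.5299, 0.1489], [0.5267, 0.0489], [0.5161, 0.0492], [0.5199, 0.1473]]
footA [[0.3844, 0.206], [0.3868, 0.0698]]
footB [[0.4406, -0.0519], [0.4375, -0.1911]]
off [[0.558, 0.0363], [0.546, -0.0302]]
```

servo_tool:
  deltas:
    - {"slide": [0,0,-0.4],"spin": 0.9}
    - {"slide": [0,0,-0.4],"spin": 0.9}
    - {"slide": [0,0,-0.4],"spin": 0.9}
    - {"slide": [0,0,-0.4],"spin": 0.9}
    - {"slide": [0,0,-0.4],"spin": 0.9}
    - {"slide": [0,0,-0.4],"spin": 0.9}
    - {"slide": [0,0,-0.4],"spin": 0.9}
    - {"slide": [0,0,-0.4],"spin": 0.9}
    - {"slide": [0,0,-0.4],"spin": 0.9}
    - {"slide": [0,0,-0.4],"spin": 0.9}
  gripper: 140

```text
time_s: 1.15
tcp_pos: [0.223, 0.5806, 0.3182]
ee_rot: [[-0.105, -0.994, -0.005], [-0.994, 0.105, -0.016], [0.016, 0.003, -1.0]]
wrist_force: [0.0, 0.1, -0.1]
gripper_width: 0.453
```

servo_tool:
  deltas:
    - {"slide": [0.95,-0.6,0]}
    - {"slide": [0.95,-0.6,0]}
    - {"slide": [0.95,-0.6,0]}
    - {"slide": [0.95,-0.6,0]}
    - {"slide": [0.95,-0.6,0]}
    - {"slide": [0.95,-0.6,0]}
    - {"slide": [0.95,-0.6,0]}
    - {"slide": [0.95,-0.6,0]}
    - {"slide": [0.95,-0.6,0]}
    - {"slide": [0.95,-0.6,0]}
  gripper: 175

```text
invalid input
```

servo_tool:
  deltas:
    - {"slide": [0.95,-0.6,0]}
    - {"slide": [0.95,-0.6,0]}
    - {"slide": [0.95,-0.6,0]}
    - {"slide": [0.95,-0.6,0]}
    - {"slide": [0.95,-0.6,0]}
    - {"slide": [0.95,-0.6,0]}
    - {"slide": [0.95,-0.6,0]}
    - {"slide": [0.95,-0.6,0]}
    - {"slide": [0.95,-0.6,0]}
    - {"slide": [0.95,-0.6,0]}

```text
invalid input
```

servo_tool:
  deltas:
    - {"slide": [0.95,-0.6,0],"spin": 0}
    - {"slide": [0.95,-0.6,0],"spin": 0}
    - {"slide": [0.95,-0.6,0],"spin": 0}
    - {"slide": [0.95,-0.6,0],"spin": 0}
    - {"slide": [0.95,-0.6,0],"spin": 0}
    - {"slide": [0.95,-0.6,0],"spin": 0}
    - {"slide": [0.95,-0.6,0],"spin": 0}
    - {"slide": [0.95,-0.6,0],"spin": 0}
    - {"slide": [0.95,-0.6,0],"spin": 0}
    - {"slide": [0.95,-0.6,0],"spin": 0}
  gripper: 175

```text
time_s: 2.15
tcp_pos: [0.3484, 0.3208, 0.3185]
ee_rot: [[-0.102, -0.995, -0.008], [-0.995, 0.102, -0.02], [0.02, 0.006, -1.0]]
wrist_force: [0.5, -0.5, 0.1]
gripper_width: 0.32
```

servo_tool:
  deltas:
    - {"slide": [0.95,-0.6,0],"spin": 0}
    - {"slide": [0.95,-0.6,0],"spin": 0}
    - {"slide": [0.95,-0.6,0],"spin": 0}
    - {"slide": [0.95,-0.6,0],"spin": 0}
    - {"slide": [0.95,-0.6,0],"spin": 0}
    - {"slide": [0.95,-0.6,0],"spin": 0}
    - {"slide": [0.95,-0.6,0],"spin": 0}
    - {"slide": [0.95,-0.6,0],"spin": 0}
    - {"slide": [0.95,-0.6,0],"spin": 0}
    - {"slide": [0.95,-0.6,0],"spin": 0}

```text
time_s: 3.15
tcp_pos: [0.4749, 0.0569, 0.3207]
ee_rot: [[-0.101, -0.995, -0.012], [-0.995, 0.101, -0.02], [0.021, 0.01, -1.0]]
wrist_force: [0.1, 0.3, 0.5]
gripper_width: 0.31
```

servo_tool:
  deltas:
    - {"slide": [0.95,-0.6,0],"spin": 0}
    - {"slide": [0.95,-0.6,0],"spin": 0}
    - {"slide": [0.95,-0.6,0],"spin": 0}
    - {"slide": [0.95,-0.6,0],"spin": 0}
    - {"slide": [0.9,-0.6,0],"spin": 0}
    - {"slide": [0.3,-0.2,0],"spin": 0}
    - {"slide": [0,0,0],"spin": 0}

```text
time_s: 3.85
tcp_pos: [0.5432, -0.084, 0.3196]
ee_rot: [[-0.106, -0.994, -0.017], [-0.994, 0.106, -0.02], [0.021, 0.015, -1.0]]
wrist_force: [-0.3, 0.8, -0.0]
gripper_width: 0.315
```

```bash
python3 - <<'E'
from h import *
d=cap('wrist','w1.png'); s=sense(); print(np.round(s['tcp_pos'],4),np.round(s['ee_rot'],3).tolist(),np.round(s['joints'],1))
for p in [(.542,-.07,.19),(.532,-.1637,.172),(.5714,.099,.19)]: print(proj(d,p))
E
```

```text
[ 0.543  -0.0835  0.3196] [[-0.105, -0.994, -0.017], [-0.994, 0.105, -0.02], [0.021, 0.015, -1.0]] [  8.7  12.   -0.3   1.  -78.8 -15. ]
[324.22866447 204.63952963]
[323.99458178  89.57150066]
[312.26251346 375.32308902]
```

View pics/w1.png

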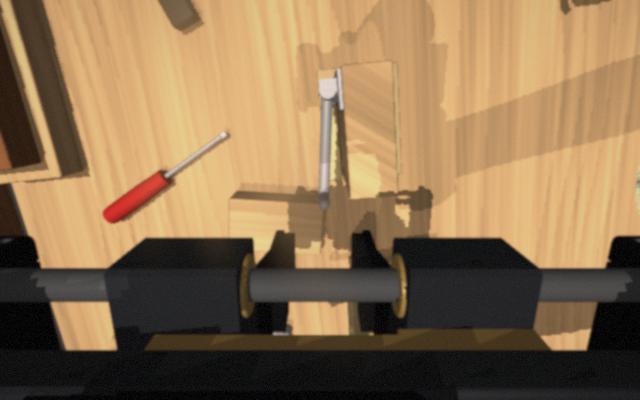

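```bash
python3 - <<'E'
from h import *
t=cv2.imread('pics/w1.png')[60:230,280:400]
cv2.imwrite('pics/w1z.png',cv2.resize(t,None,fx=3.5,fy=3.5,interpolation=cv2.INTER_CUBIC))
E
```

```text
(no output)
```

View pics/w1z.png

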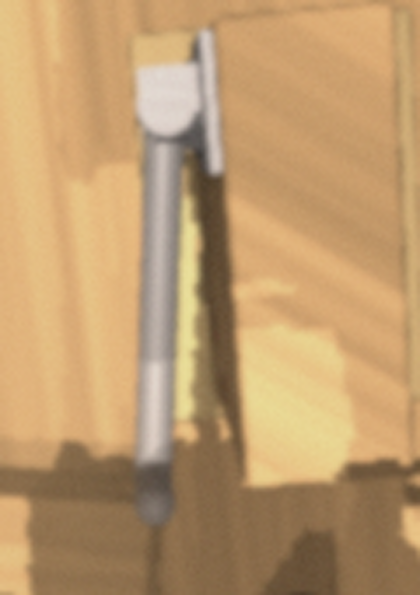

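```bash
python3 - <<'E'
from h import *
d=load('w1.png');Z=lambda u,v:(u/3.5+280-.4,v/3.5+60-.4)
for n,p,z in [('pin',(154,505),.19),('knuckle',(168,112),.172),('fr1',(217,22),.16),('fr2',(243,485),.16),('bk1',(393,5),.16),('barH',(166,150),.165),('barP',(155,450),.165)]: print(n,np.round(onz(d,*Z(*p),z),4))
E
```

```text
pin [ 0.5425 -0.0707  0.19  ]
knuckle [ 0.5292 -0.1618  0.172 ]
fr1 [ 0.5148 -0.1817  0.16  ]
fr2 [ 0.5187 -0.0651  0.16  ]
bk1 [ 0.472  -0.1812  0.16  ]
barH [ 0.5304 -0.1531  0.165 ]
barP [ 0.541  -0.0784  0.165 ]
```

servo_tool:
  deltas:
    - {"slide": [-0.3,0,0.6],"spin": 0}
    - {"slide": [-0.35,0,0.9],"spin": 0}
    - {"slide": [0,0,0.9],"spin": 0.2}
    - {"slide": [0,0,0.9],"spin": 0}
    - {"slide": [0,0,0.5],"spin": 0}
    - {"slide": [0,0,0],"spin": 0}

```text
time_s: 4.5
tcp_pos: [0.5407, -0.0624, 0.223]
ee_rot: [[-0.127, -0.992, -0.014], [-0.992, 0.127, -0.017], [0.019, 0.011, -1.0]]
wrist_force: [0.3, 0.3, -0.3]
gripper_width: 0.315
```

```bash
python3 - <<'E'
from h import *
d=cap('wrist','w2.png'); s=sense(); print(np.round(s['tcp_pos'],4),np.round(s['ee_rot'],3).tolist(),s['wrist_force'])
print(proj(d,(.5425,-.0707,.19)))
E
```

```text
[ 0.5413 -0.0624  0.2241] [[-0.127, -0.992, -0.012], [-0.992, 0.127, -0.017], [0.019, 0.01, -1.0]] [ 0.03220581  0.09287801 -0.33213007]
[317.84042011 214.0755512 ]
```

View pics/w2.png

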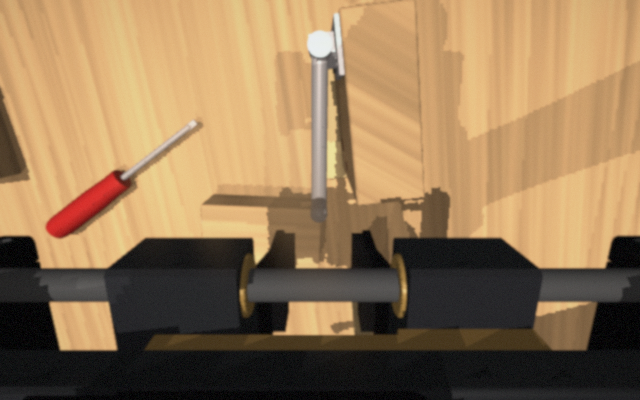

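servo_tool:
  deltas:
    - {"slide": [0.3,-0.1,0.6],"spin": 0}
    - {"slide": [0,0,0.8],"spin": 0}
    - {"slide": [0,0,0.6],"spin": 0}
    - {"slide": [0,0,0.2],"spin": 0}
    - {"slide": [0,0,0],"spin": 0}

```text
time_s: 5.05
tcp_pos: [0.5458, -0.0684, 0.1748]
ee_rot: [[-0.122, -0.993, 0.001], [-0.992, 0.122, -0.017], [0.017, -0.003, -1.0]]
wrist_force: [0.0, -0.0, 0.3]
gripper_width: 0.313
```

```bash
python3 - <<'E'
from h import *
d=cap('wrist','w3.png'); s=sense(); print(np.round(s['tcp_pos'],4),np.round(s['ee_rot'],3).tolist(),s['wrist_force'])
print(proj(d,(.5425,-.0707,.19)),proj(d,s['tcp_pos']))
E
```

```text
[ 0.5461 -0.0684  0.1753] [[-0.122, -0.993, 0.002], [-0.992, 0.122, -0.017], [0.017, -0.004, -1.0]] [ 0.72634775  0.10946783 -0.27858739]
[330.25010233 258.13676715] [322.94418904 250.5423086 ]
```

View pics/w3.png

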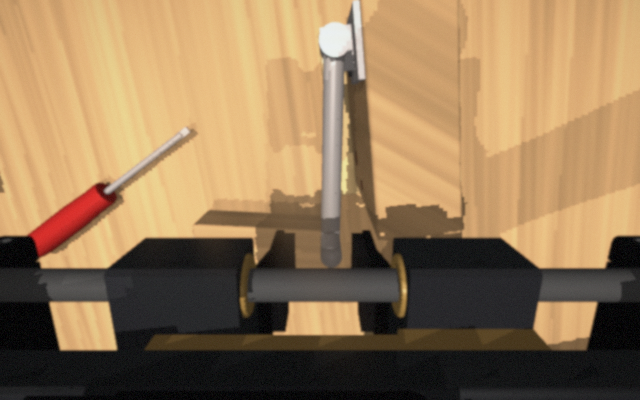

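servo_tool:
  deltas:
    - {"slide": [0.1,0.14,0.2],"spin": 0.2}
    - {"slide": [0,0,0.1],"spin": 0}
    - {"slide": [0,0,0],"spin": 0}

```text
time_s: 5.4
tcp_pos: [0.5434, -0.0704, 0.17]
ee_rot: [[-0.151, -0.989, 0.007], [-0.988, 0.151, -0.017], [0.015, -0.01, -1.0]]
wrist_force: [-0.7, 0.2, -0.7]
gripper_width: 0.316
```

```bash
python3 - <<'E'
from h import *
d=cap('wrist','w4.png'); s=sense(); print(np.round(s['tcp_pos'],4),np.round(s['ee_rot'],3).tolist(),s['wrist_force'])
print(proj(d,(.5425,-.0707,.19)),proj(d,s['tcp_pos']))
t=cv2.imread('pics/w4.png')[180:300,240:410]
cv2.imwrite('pics/w4z.png',cv2.resize(t,None,fx=4,fy=4,interpolation=cv2.INTER_CUBIC))
E
```

```text
[ 0.5435 -0.0704  0.1701] [[-0.151, -0.989, 0.007], [-0.988, 0.151, -0.017], [0.015, -0.01, -1.0]] [-0.36412061 -0.05037916 -0.36219459]
[325.21621722 267.50545739] [323.45540843 250.201045  ]
```

View pics/w4z.png

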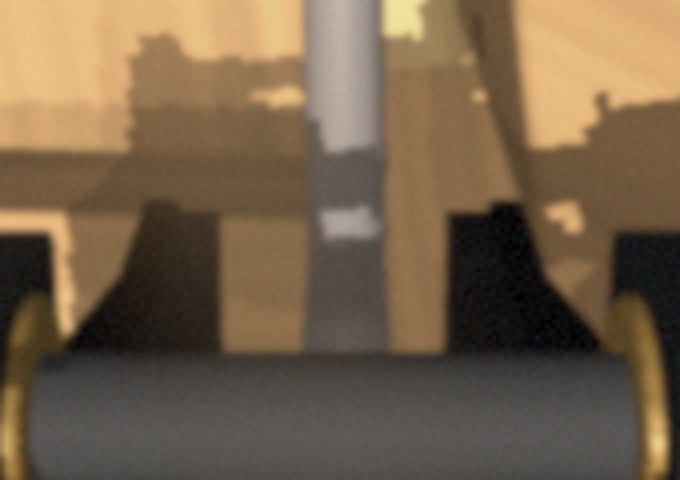

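servo_tool:
  deltas:
    - {"slide": [0,0.04,0],"spin": 0}
    - {"slide": [0,0,0],"spin": 0}
    - {"slide": [0,0,0],"spin": 0}
    - {"slide": [0,0,0],"spin": 0}
  gripper: 217

```text
time_s: 5.85
tcp_pos: [0.5428, -0.0703, 0.1707]
ee_rot: [[-0.151, -0.988, 0.008], [-0.988, 0.151, -0.017], [0.015, -0.011, -1.0]]
wrist_force: [-0.4, -0.6, 0.0]
gripper_width: 0.158
```

servo_tool:
  deltas:
    - {"slide": [0,0,0],"spin": 0}
    - {"slide": [0,0,0],"spin": 0}
    - {"slide": [0,0,0],"spin": 0}
    - {"slide": [0,0,0],"spin": 0}
  gripper: 255

```text
time_s: 6.25
tcp_pos: [0.5419, -0.0702, 0.1707]
ee_rot: [[-0.151, -0.988, 0.006], [-0.988, 0.151, -0.017], [0.015, -0.009, -1.0]]
wrist_force: [-0.5, -0.2, 0.3]
gripper_width: 0.099
```

```bash
python3 - <<'E'
from h import *
s=sense(); print(np.round(s['tcp_pos'],4),np.round(s['ee_rot'],3).tolist(),s['wrist_force'],s['joints'])
E
```

```text
[ 0.5419 -0.0702  0.1707] [[-0.151, -0.988, 0.006], [-0.988, 0.151, -0.017], [0.015, -0.009, -1.0]] [-0.48594062 -0.20713965  0.3159257 ] [ 10.20000897  16.7458432  -15.84980564   1.18425204 -57.2154968
 -19.54064009]
```

servo_tool:
  deltas:
    - {"slide": [0.01,-0.26,0],"spin": 0.5}
    - {"slide": [0.01,-0.26,0],"spin": 0.5}
    - {"slide": [0.01,-0.26,0],"spin": 0.5}

```text
time_s: 6.55
tcp_pos: [0.551, -0.0722, 0.1705]
ee_rot: [[-0.36, -0.933, -0.016], [-0.933, 0.36, -0.012], [0.017, 0.011, -1.0]]
wrist_force: [-9.2, 8.4, 7.6]
gripper_width: 0.099
```

servo_tool:
  deltas:
    - {"slide": [-0.05,-0.4,0],"spin": 0.2}
    - {"slide": [-0.04,-0.4,0],"spin": 0.3}
    - {"slide": [-0.02,-0.4,0],"spin": 0.3}
    - {"slide": [-0.01,-0.4,0],"spin": 0.4}

```text
time_s: 6.95
tcp_pos: [0.5738, -0.0809, 0.1704]
ee_rot: [[-0.516, -0.855, -0.05], [-0.856, 0.517, -0.004], [0.03, 0.041, -0.999]]
wrist_force: [-9.9, 8.0, 9.0]
gripper_width: 0.103
```

servo_tool:
  deltas:
    - {"slide": [0.01,-0.65,0],"spin": 0.9}
    - {"slide": [0.03,-0.65,0],"spin": 1.0}
    - {"slide": [0.04,-0.65,0],"spin": 1.0}

```text
time_s: 7.25
tcp_pos: [0.6026, -0.105, 0.1705]
ee_rot: [[-0.818, -0.571, -0.068], [-0.573, 0.82, 0.007], [0.052, 0.045, -0.998]]
wrist_force: [-6.9, 11.4, 7.0]
gripper_width: 0.101
```

servo_tool:
  deltas:
    - {"slide": [0.01,-0.65,0],"spin": 0.8}
    - {"slide": [0.03,-0.65,0],"spin": 0.9}

```text
time_s: 7.45
tcp_pos: [0.6157, -0.1267, 0.1703]
ee_rot: [[-0.932, -0.354, -0.076], [-0.357, 0.934, 0.017], [0.065, 0.043, -0.997]]
wrist_force: [-7.3, 12.6, 7.9]
gripper_width: 0.1
```

servo_tool:
  deltas:
    - {"slide": [0.01,-0.5,0],"spin": 0.6}
    - {"slide": [0.02,-0.5,0],"spin": 0.6}

```text
time_s: 7.65
tcp_pos: [0.6213, -0.1438, 0.1703]
ee_rot: [[-0.979, -0.187, -0.081], [-0.19, 0.981, 0.028], [0.074, 0.043, -0.996]]
wrist_force: [-5.2, 13.6, 6.1]
gripper_width: 0.102
```

servo_tool:
  deltas:
    - {"slide": [0.01,-0.35,0],"spin": 0.4}
    - {"slide": [0.01,-0.35,0],"spin": 0.4}

```text
time_s: 7.85
tcp_pos: [0.623, -0.1541, 0.1704]
ee_rot: [[-0.994, -0.073, -0.082], [-0.077, 0.996, 0.039], [0.079, 0.046, -0.996]]
wrist_force: [-3.3, 12.8, 4.7]
gripper_width: 0.1
```

servo_tool:
  deltas:
    - {"slide": [0.01,-0.3,0],"spin": 0.3}

```text
time_s: 7.95
tcp_pos: [0.6232, -0.1579, 0.1704]
ee_rot: [[-0.996, -0.03, -0.083], [-0.034, 0.998, 0.045], [0.081, 0.048, -0.996]]
wrist_force: [-2.6, 12.7, 4.5]
gripper_width: 0.099
```

servo_tool:
  deltas:
    - {"slide": [0.01,-0.3,0],"spin": 0.3}

```text
time_s: 8.05
tcp_pos: [0.6234, -0.1615, 0.1704]
ee_rot: [[-0.997, 0.012, -0.082], [0.008, 0.999, 0.051], [0.083, 0.05, -0.995]]
wrist_force: [-2.2, 12.6, 4.4]
gripper_width: 0.102
```

servo_tool:
  deltas:
    - {"slide": [0,-0.2,0],"spin": 0.15}

```text
time_s: 8.15
tcp_pos: [0.6234, -0.1628, 0.1704]
ee_rot: [[-0.996, 0.033, -0.082], [0.028, 0.998, 0.056], [0.084, 0.053, -0.995]]
wrist_force: [-3.3, 11.9, 4.4]
gripper_width: 0.106
```

servo_tool:
  deltas:
    - {"slide": [0,-0.25,0],"spin": 0}

```text
time_s: 8.25
tcp_pos: [0.6234, -0.165, 0.1704]
ee_rot: [[-0.996, 0.032, -0.082], [0.027, 0.998, 0.061], [0.084, 0.059, -0.995]]
wrist_force: [-1.4, 14.1, 5.3]
gripper_width: 0.103
```

servo_tool:
  deltas:
    - {"slide": [0,-0.25,0],"spin": 0}

```text
time_s: 8.35
tcp_pos: [0.6234, -0.1651, 0.1702]
ee_rot: [[-0.996, 0.031, -0.081], [0.025, 0.997, 0.071], [0.083, 0.068, -0.994]]
wrist_force: [-2.1, 22.9, 7.3]
gripper_width: 0.106
```

servo_tool:
  deltas:
    - {"slide": [0,0,0],"spin": 0}
    - {"slide": [0,0,0],"spin": 0}

```text
time_s: 8.55
tcp_pos: [0.6234, -0.1646, 0.1705]
ee_rot: [[-0.996, 0.029, -0.082], [0.023, 0.997, 0.069], [0.084, 0.067, -0.994]]
wrist_force: [-0.8, -1.5, 0.2]
gripper_width: 0.1
```

servo_tool:
  deltas:
    - {"slide": [0,0,0],"spin": 0}
    - {"slide": [0,0,0],"spin": 0}
    - {"slide": [0,0,0],"spin": 0}
    - {"slide": [0,0,0],"spin": 0}
  gripper: 175

```text
time_s: 8.95
tcp_pos: [0.624, -0.1653, 0.1699]
ee_rot: [[-0.996, 0.03, -0.081], [0.025, 0.997, 0.07], [0.083, 0.067, -0.994]]
wrist_force: [0.3, -0.0, -0.7]
gripper_width: 0.301
```

servo_tool:
  deltas:
    - {"slide": [0,0,-0.6],"spin": 0}
    - {"slide": [0,0,-0.8],"spin": 0}
    - {"slide": [0,0,-0.8],"spin": -0.5}
    - {"slide": [0,0,-0.8],"spin": -1}
    - {"slide": [0,0,-0.8],"spin": -1}
    - {"slide": [0,0,-0.8],"spin": -1}
    - {"slide": [0,0,-0.8],"spin": -1}
    - {"slide": [0,0,-0.8],"spin": -1}
    - {"slide": [0,0,0],"spin": -1}
    - {"slide": [0,0,0],"spin": -1}
  gripper: 140

```text
time_s: 9.95
tcp_pos: [0.6371, -0.1777, 0.3282]
ee_rot: [[-0.49, -0.868, -0.082], [-0.871, 0.486, 0.071], [-0.022, 0.106, -0.994]]
wrist_force: [-0.6, -0.1, -0.6]
gripper_width: 0.448
```

servo_tool:
  deltas:
    - {"slide": [0,0,0],"spin": -1}
    - {"slide": [0,0,0],"spin": -1}
    - {"slide": [0,0,0],"spin": -0.8}
    - {"slide": [0,0,0],"spin": -0.8}

```text
time_s: 10.35
tcp_pos: [0.6375, -0.1782, 0.3286]
ee_rot: [[0.01, -0.997, -0.08], [-0.997, -0.015, 0.071], [-0.072, 0.079, -0.994]]
wrist_force: [-0.0, -0.1, 0.3]
gripper_width: 0.451
```

```bash
python3 - <<'E'
from h import *
d=cap('top','t1.png'); cap('side','s1.png'); s=sense(); print(np.round(s['tcp_pos'],4),np.round(s['ee_rot'],3).tolist(),s['wrist_force'],np.round(s['joints'],1))
t=cv2.imread('pics/t1.png')[150:270,230:420]
cv2.imwrite('pics/t1z.png',cv2.resize(cv2.convertScaleAbs(t,alpha=1.8),None,fx=4.2,fy=4.2,interpolation=cv2.INTER_CUBIC))
t=cv2.imread('pics/s1.png')[140:310,250:420]
cv2.imwrite('pics/s1z.png',cv2.resize(t,None,fx=3.5,fy=3.5,interpolation=cv2.INTER_CUBIC))
E
```

```text
[ 0.6375 -0.1782  0.3286] [[0.005, -0.997, -0.08], [-0.997, -0.011, 0.071], [-0.072, 0.079, -0.994]] [-0.34726587 -0.3997964  -0.18802184] [ -3.5  26.5  23.5  -3.8 -91.8   4. ]
```

View pics/t1z.png

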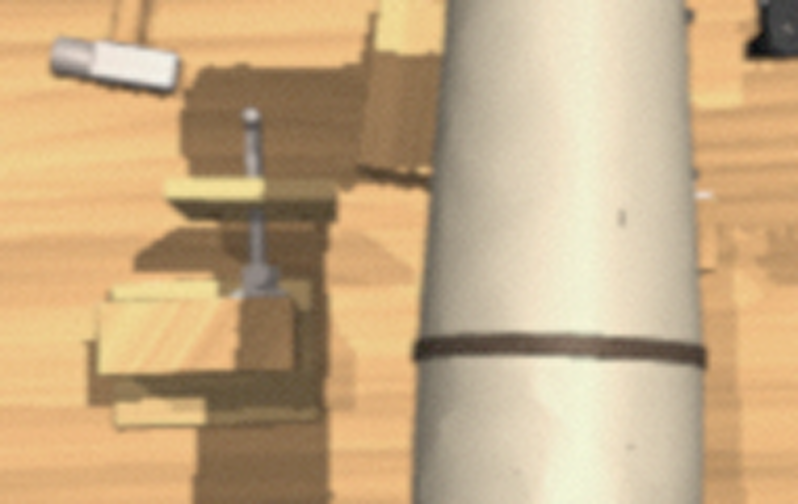

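View pics/s1z.png

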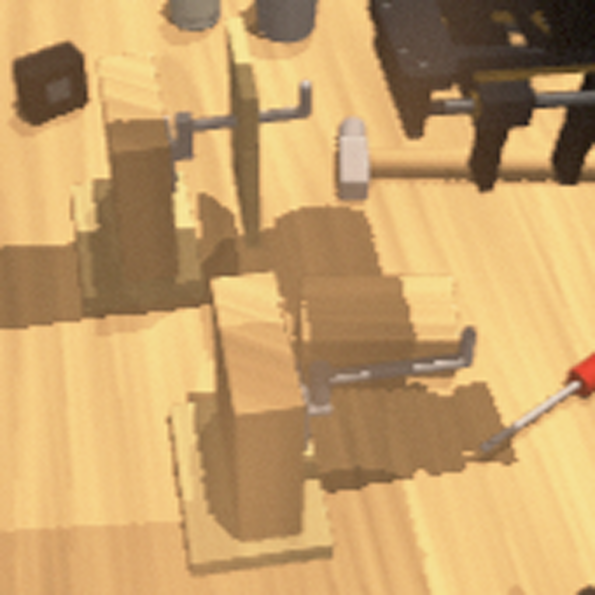

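servo_tool:
  deltas:
    - {"slide": [-0.92,0.37,0.1],"spin": 0}
    - {"slide": [-0.92,0.37,0.1],"spin": 0}
    - {"slide": [-0.92,0.37,0.1],"spin": 0}
    - {"slide": [-0.92,0.37,0.1],"spin": 0}
    - {"slide": [-0.92,0.37,0.1],"spin": 0}
    - {"slide": [-0.92,0.37,0.1],"spin": 0}
    - {"slide": [-0.92,0.37,0.1],"spin": 0}
    - {"slide": [-0.92,0.37,0.1],"spin": 0}
    - {"slide": [-0.92,0.37,0.1],"spin": 0}
    - {"slide": [-0.92,0.37,0.1],"spin": 0}

```text
time_s: 11.45
tcp_pos: [0.5432, 0.0584, 0.3254]
ee_rot: [[-0.033, -0.996, -0.08], [-0.997, 0.027, 0.072], [-0.07, 0.082, -0.994]]
wrist_force: [0.3, -0.0, 0.4]
gripper_width: 0.45
```

servo_tool:
  deltas:
    - {"slide": [-0.92,0.37,0.1],"spin": 0}
    - {"slide": [-0.7,0.3,0.1],"spin": 0}
    - {"slide": [0,0,0],"spin": 0}
    - {"slide": [0,0,0],"spin": 0}

```text
time_s: 11.85
tcp_pos: [0.5257, 0.1035, 0.3255]
ee_rot: [[-0.039, -0.996, -0.079], [-0.997, 0.033, 0.073], [-0.07, 0.081, -0.994]]
wrist_force: [-1.1, -0.1, -0.8]
gripper_width: 0.452
```

```bash
python3 - <<'E'
from h import *
d=cap('wrist','w5.png'); s=sense(); print(np.round(s['tcp_pos'],4),np.round(s['ee_rot'],3).tolist(),s['wrist_force'])
for p in [(.5283,.099,.22),(.5714,.099,.19),(.4785,.0985,.172)]: print(proj(d,p))
E
```

```text
[0.5258 0.1033 0.3254] [[-0.04, -0.996, -0.079], [-0.997, 0.034, 0.073], [-0.07, 0.082, -0.994]] [ 0.40006281 -1.59013064 -0.12279471]
[308.42730093 178.71136912]
[254.96084455 171.0394247 ]
[361.74756939 159.3765475 ]
```

View pics/w5.png

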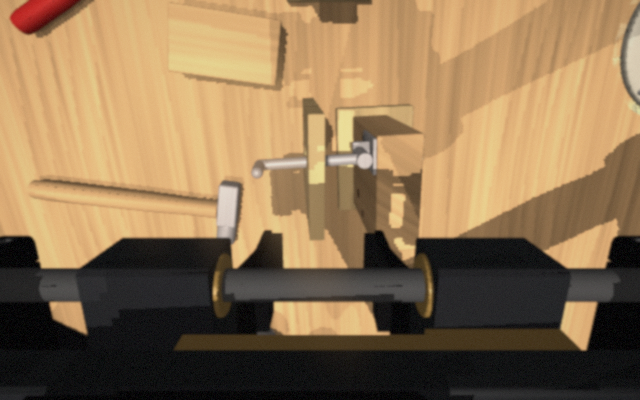

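```bash
python3 - <<'E'
from h import *
t=cv2.imread('pics/w5.png')[90:250,245:385]
cv2.imwrite('pics/w5z.png',cv2.resize(t,None,fx=3.6,fy=3.6,interpolation=cv2.INTER_CUBIC))
E
```

```text
(no output)
```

View pics/w5z.png

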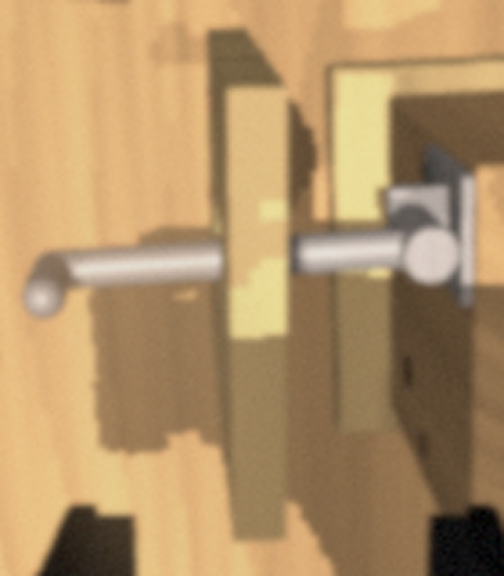

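```bash
python3 - <<'E'
from h import *
d=load('w5.png');Z=lambda u,v:(u/3.6+245-.4,v/3.6+90-.4)
for n,p,z in [('pin',(42,296),.19),('knuckle',(430,256),.172),('T fl',(227,88),.22),('T bl',(289,88),.22),('T fr',(236,540),.22),('T br',(284,538),.22),('face',(472,175),.16),('face2',(468,500),.16)]: print(n,np.round(onz(d,*Z(*p),z),4))
s=sense();R=np.array(s['ee_rot']);
tgt=np.array([.523,.099,.183]);print((R.T@(tgt-s['tcp_pos']))/.025)
E
```

```text
pin [0.5704 0.0997 0.19  ]
knuckle [0.4764 0.0998 0.172 ]
T fl [0.5266 0.0508 0.22  ]
T bl [0.5143 0.0513 0.22  ]
T fr [0.5293 0.1504 0.22  ]
T br [0.5185 0.1507 0.22  ]
face [0.4635 0.0825 0.16  ]
face2 [0.4631 0.1731 0.16  ]
[ 0.57559791 -0.35949471  5.65945579]
```

servo_tool:
  deltas:
    - {"slide": [0.46,-0.27,0.5],"spin": 0}
    - {"slide": [0,0,0.8],"spin": 0}
    - {"slide": [0,0,0.8],"spin": 0}
    - {"slide": [0,0,0.8],"spin": 0}
    - {"slide": [0,0,0.4],"spin": 0}
    - {"slide": [0,0,0],"spin": 0}
    - {"slide": [0,0,0],"spin": 0}
  gripper: 165

```text
time_s: 12.6
tcp_pos: [0.5281, 0.0888, 0.2345]
ee_rot: [[-0.053, -0.995, -0.081], [-0.996, 0.047, 0.072], [-0.067, 0.084, -0.994]]
wrist_force: [-0.1, 0.4, 1.2]
gripper_width: 0.353
```

```bash
python3 - <<'E'
from h import *
d=cap('wrist','w6.png'); s=sense(); print(np.round(s['tcp_pos'],4),np.round(s['ee_rot'],3).tolist(),s['wrist_force'])
R=np.array(s['ee_rot']);g=np.array([.5222,.1008,.200])
tgt=g+.0187*R[:,2];print(tgt,(R.T@(tgt-s['tcp_pos']))/.025, proj(d,(.5222,.1008,.22)),proj(d,s['tcp_pos']),proj(d,(.5205,.051,.22)))
E
```

```text
[0.5281 0.0889 0.2346] [[-0.052, -0.995, -0.081], [-0.996, 0.047, 0.072], [-0.068, 0.084, -0.994]] [-0.07347708 -1.00735582 -0.96781737]
[0.52069093 0.10214323 0.18140945] [-0.36627375  0.13919097  2.17628776] [333.13470116 256.22409998] [323.63477267 250.46981177] [332.84414707 166.66516337]
```

View pics/w6.png

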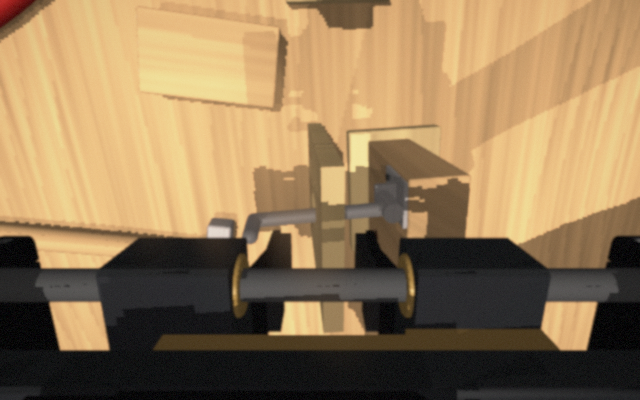

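servo_tool:
  deltas:
    - {"slide": [-0.4,0.14,0],"spin": 0}
    - {"slide": [0,0,0.4],"spin": 0}
    - {"slide": [0,0,0.5],"spin": 0}
    - {"slide": [0,0,0.2],"spin": 0}
    - {"slide": [0,0,0],"spin": 0}
    - {"slide": [0,0,0],"spin": 0}

```text
time_s: 13.25
tcp_pos: [0.5243, 0.1034, 0.2098]
ee_rot: [[-0.051, -0.996, -0.074], [-0.996, 0.045, 0.074], [-0.071, 0.077, -0.994]]
wrist_force: [-0.5, 0.6, -0.5]
gripper_width: 0.357
```

```bash
python3 - <<'E'
from h import *
d=cap('wrist','w7.png'); s=sense(); print(np.round(s['tcp_pos'],4),np.round(s['ee_rot'],3).tolist(),s['wrist_force'])
R=np.array(s['ee_rot']);g=np.array([.5222,.1008,.200])
tgt=g+.0187*R[:,2];print(tgt,(R.T@(tgt-s['tcp_pos']))/.025, proj(d,(.5222,.1008,.22)),proj(d,s['tcp_pos']),proj(d,(.5205,.051,.22)))
E
```

```text
[0.5243 0.1034 0.2098] [[-0.051, -0.996, -0.074], [-0.996, 0.045, 0.074], [-0.071, 0.077, -0.994]] [-0.1721693   0.05686427  0.10168186]
[0.52082087 0.10219136 0.1814029 ] [0.13561382 0.04924083 1.13799892] [329.5919596  255.37108101] [323.51846458 250.16504851] [329.06233879 148.7424206 ]
```

View pics/w7.png

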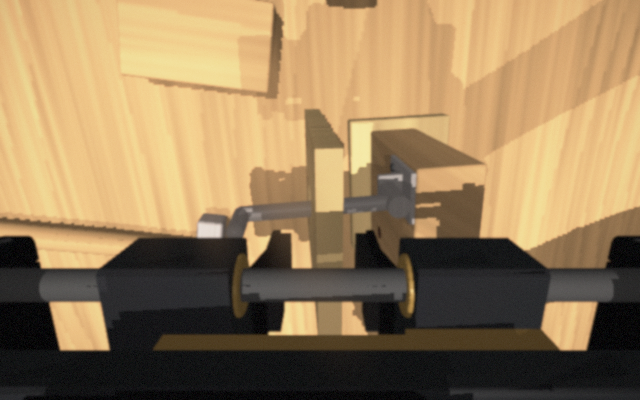

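servo_tool:
  deltas:
    - {"slide": [0.14,0.05,0.3],"spin": 0}
    - {"slide": [0,0,0.4],"spin": 0}
    - {"slide": [0,0,0.3],"spin": 0}
    - {"slide": [0,0,0.1],"spin": 0}
    - {"slide": [0,0,0],"spin": 0}
    - {"slide": [0,0,0],"spin": 0}

```text
time_s: 13.9
tcp_pos: [0.5207, 0.1017, 0.1802]
ee_rot: [[-0.051, -0.996, -0.073], [-0.996, 0.046, 0.075], [-0.071, 0.077, -0.995]]
wrist_force: [0.3, 0.3, 0.3]
gripper_width: 0.353
```

servo_tool:
  deltas:
    - {"slide": [0,0,0],"spin": 0}
    - {"slide": [0,0,0],"spin": 0}
    - {"slide": [0,0,0],"spin": 0}
  gripper: 203

```text
time_s: 14.2
tcp_pos: [0.5213, 0.1019, 0.1808]
ee_rot: [[-0.051, -0.996, -0.072], [-0.996, 0.045, 0.075], [-0.071, 0.075, -0.995]]
wrist_force: [0.3, -1.0, -0.4]
gripper_width: 0.223
```

servo_tool:
  deltas:
    - {"slide": [0,0,0],"spin": 0}
    - {"slide": [0,0,0],"spin": 0}
    - {"slide": [0,0,0],"spin": 0}
    - {"slide": [0,0,0],"spin": 0}
    - {"slide": [0,0,0],"spin": 0}
  gripper: 255

```text
time_s: 14.7
tcp_pos: [0.5213, 0.1019, 0.181]
ee_rot: [[-0.051, -0.996, -0.072], [-0.996, 0.045, 0.075], [-0.072, 0.075, -0.995]]
wrist_force: [0.4, 0.8, -0.7]
gripper_width: 0.132
```

servo_tool:
  deltas:
    - {"slide": [-0.02,0.02,-0.3],"spin": 0}
    - {"slide": [-0.03,0.03,-0.4],"spin": 0}
    - {"slide": [-0.02,0.02,-0.3],"spin": 0}
    - {"slide": [0,0,0],"spin": 0}
    - {"slide": [0,0,0],"spin": 0}

```text
time_s: 15.2
tcp_pos: [0.5208, 0.1018, 0.2077]
ee_rot: [[-0.051, -0.996, -0.073], [-0.996, 0.046, 0.075], [-0.072, 0.077, -0.994]]
wrist_force: [-0.1, -0.5, -2.9]
gripper_width: 0.135
```

```bash
python3 - <<'E'
from h import *
d=cap('side','s2.png'); s=sense(); print(np.round(s['tcp_pos'],4),np.round(s['ee_rot'],3).tolist(),s['wrist_force'])
t=cv2.imread('pics/s2.png')[120:240,270:400]
cv2.imwrite('pics/s2z.png',cv2.resize(t,None,fx=5,fy=5,interpolation=cv2.INTER_CUBIC))
E
```

```text
[0.5209 0.1018 0.2078] [[-0.051, -0.996, -0.073], [-0.996, 0.046, 0.075], [-0.072, 0.076, -0.995]] [-0.86060109 -0.02026869 -1.73035207]
```

View pics/s2z.png

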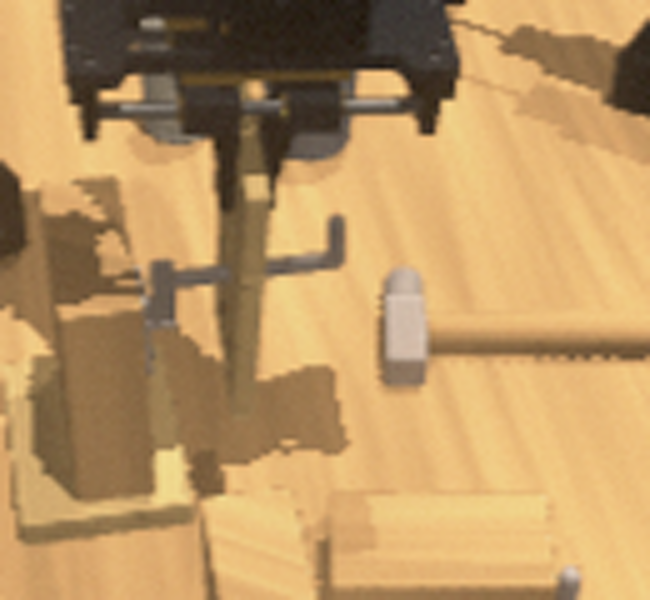

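servo_tool:
  deltas:
    - {"slide": [0,0,-0.06],"spin": 0}
    - {"slide": [-0.02,-0.4,-0.03],"spin": 0}
    - {"slide": [-0.02,-0.5,-0.03],"spin": 0}
    - {"slide": [0,-0.1,-0.01],"spin": 0}
    - {"slide": [0,0,0],"spin": 0}

```text
time_s: 15.75
tcp_pos: [0.5484, 0.1012, 0.2081]
ee_rot: [[-0.052, -0.996, -0.074], [-0.996, 0.046, 0.075], [-0.071, 0.078, -0.994]]
wrist_force: [0.1, -0.7, -2.4]
gripper_width: 0.139
```

servo_tool:
  deltas:
    - {"slide": [0,0,-0.06],"spin": 0}
    - {"slide": [-0.01,-0.2,-0.03],"spin": 0}
    - {"slide": [-0.01,-0.2,-0.02],"spin": 0}
    - {"slide": [0,0,0],"spin": 0}

```text
time_s: 16.15
tcp_pos: [0.5593, 0.1009, 0.2098]
ee_rot: [[-0.052, -0.996, -0.075], [-0.996, 0.046, 0.074], [-0.07, 0.079, -0.994]]
wrist_force: [0.3, -0.1, -2.3]
gripper_width: 0.135
```

servo_tool:
  deltas:
    - {"slide": [-0.01,-0.3,-0.02],"spin": 0}
    - {"slide": [-0.01,-0.3,-0.02],"spin": 0}

```text
time_s: 16.35
tcp_pos: [0.5746, 0.1007, 0.21]
ee_rot: [[-0.051, -0.996, -0.075], [-0.996, 0.046, 0.074], [-0.071, 0.079, -0.994]]
wrist_force: [0.8, -0.0, -2.6]
gripper_width: 0.137
```

servo_tool:
  deltas:
    - {"slide": [-0.01,-0.3,-0.02],"spin": 0}
    - {"slide": [-0.01,-0.3,-0.02],"spin": 0}

```text
time_s: 16.55
tcp_pos: [0.5912, 0.1004, 0.2098]
ee_rot: [[-0.051, -0.996, -0.075], [-0.996, 0.046, 0.074], [-0.071, 0.079, -0.994]]
wrist_force: [-0.1, 0.3, -3.0]
gripper_width: 0.134
```

servo_tool:
  deltas:
    - {"slide": [-0.03,-0.5,-0.04],"spin": 0}
    - {"slide": [-0.04,-0.7,-0.07],"spin": 0}
    - {"slide": [-0.05,-0.8,-0.08],"spin": 0}
    - {"slide": [-0.04,-0.7,-0.08],"spin": 0}
    - {"slide": [-0.03,-0.5,-0.05],"spin": 0}
    - {"slide": [0.4,-0.02,-0.04],"spin": 0}
    - {"slide": [0.7,-0.03,-0.06],"spin": 0}
    - {"slide": [0.8,-0.04,-0.07],"spin": 0}
    - {"slide": [0.8,-0.04,-0.07],"spin": 0}
    - {"slide": [0.8,-0.04,-0.07],"spin": 0}

```text
time_s: 17.55
tcp_pos: [0.677, 0.0071, 0.2102]
ee_rot: [[-0.05, -0.996, -0.079], [-0.996, 0.044, 0.073], [-0.069, 0.083, -0.994]]
wrist_force: [-0.3, -0.6, -2.7]
gripper_width: 0.133
```

```bash
python3 - <<'E'
from h import *
s=sense(); print(np.round(s['tcp_pos'],4),np.round(s['ee_rot'],3).tolist(),s['wrist_force'])
R=np.array(s['ee_rot'])
tgt=[.672,-.12,.215];print((R.T@(tgt-s['tcp_pos']))/.025)
E
```

```text
[0.677  0.0071 0.2102] [[-0.05, -0.996, -0.079], [-0.996, 0.044, 0.073], [-0.069, 0.083, -0.994]] [-0.28132476 -0.62234329 -2.72257005]
[ 5.06126749 -0.00654509 -0.54675304]
```

servo_tool:
  deltas:
    - {"slide": [0.8,-0.01,-0.06],"spin": 0}
    - {"slide": [0.9,-0.01,-0.07],"spin": 0}
    - {"slide": [0.9,-0.01,-0.07],"spin": 0}
    - {"slide": [0.9,-0.01,-0.07],"spin": 0}
    - {"slide": [0.9,-0.01,-0.07],"spin": 0}
    - {"slide": [0.9,-0.01,-0.06],"spin": 0}
    - {"slide": [0.8,-0.01,-0.05],"spin": 0}
    - {"slide": [0.4,0,-0.02],"spin": 0}
    - {"slide": [0,0,0],"spin": 0}

```text
time_s: 18.45
tcp_pos: [0.6611, -0.1805, 0.2151]
ee_rot: [[-0.063, -0.995, -0.078], [-0.996, 0.058, 0.073], [-0.068, 0.083, -0.994]]
wrist_force: [-0.4, -0.4, -2.1]
gripper_width: 0.135
```

```bash
python3 - <<'E'
from h import *
d=cap('wrist','w8.png');cap('side','s3.png')
s=sense(); print(np.round(s['tcp_pos'],4),np.round(s['ee_rot'],3).tolist(),s['wrist_force'])
print(proj(d,(.6237,-.1657,.19)),proj(d,(.529,-.164,.172)))
t=cv2.imread('pics/s3.png')[150:310,280:440]
cv2.imwrite('pics/s3z.png',cv2.resize(t,None,fx=3.7,fy=3.7,interpolation=cv2.INTER_CUBIC))
E
```

```text
[ 0.6616 -0.1787  0.2151] [[-0.061, -0.995, -0.078], [-0.996, 0.056, 0.073], [-0.068, 0.082, -0.994]] [-0.00314483  1.12966924 -2.57572085]
[386.07004387 246.24735288] [525.17439893 222.14458304]
```

View pics/w8.png

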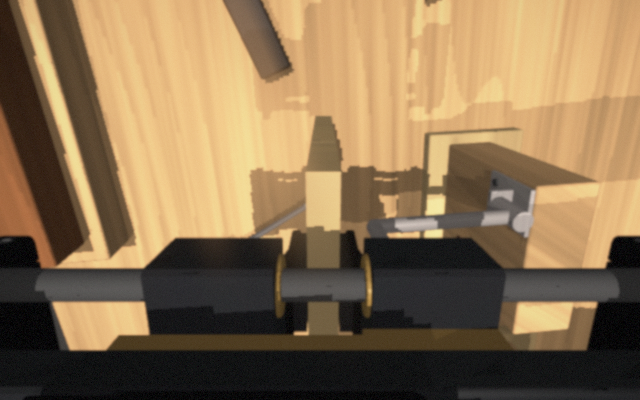

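View pics/s3z.png

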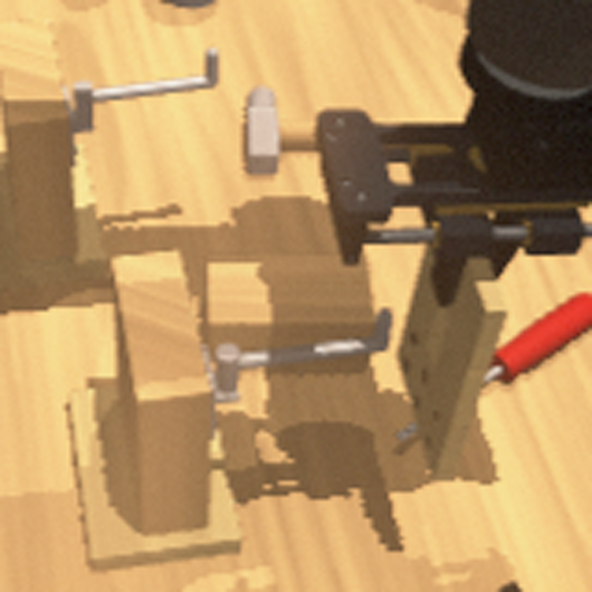

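```bash
python3 - <<'E'
from h import *
d=load('w8.png')
t=cv2.imread('pics/w8.png')[100:250,290:430]
cv2.imwrite('pics/w8z.png',cv2.resize(t,None,fx=4,fy=4,interpolation=cv2.INTER_CUBIC))
for p in [(308,170),(341,170)]: print(onz(d,*p,.254))
E
```

```text
[ 0.66671176 -0.23236442  0.254     ]
[ 0.65550991 -0.2314625   0.254     ]
```

View pics/w8z.png

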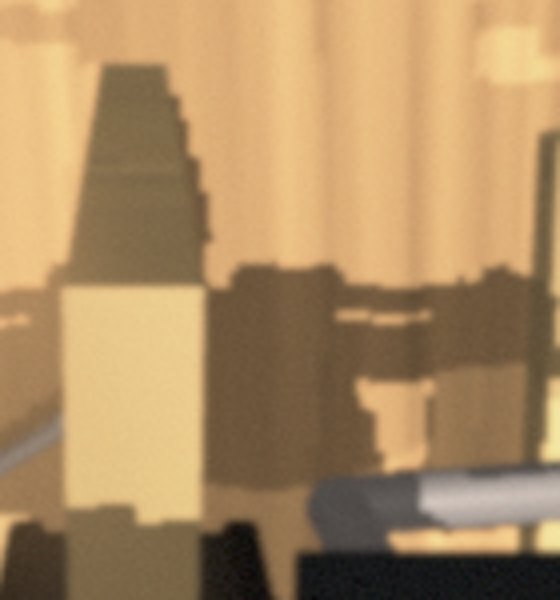

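servo_tool:
  deltas:
    - {"slide": [-0.3,0,0.1],"spin": -0.1}
    - {"slide": [-0.3,0,0.15],"spin": 0}
    - {"slide": [0,0,0],"spin": 0}
    - {"slide": [0,0,0],"spin": 0}

```text
time_s: 18.95
tcp_pos: [0.6621, -0.158, 0.2096]
ee_rot: [[-0.041, -0.996, -0.079], [-0.997, 0.036, 0.074], [-0.07, 0.081, -0.994]]
wrist_force: [0.2, 0.2, -1.6]
gripper_width: 0.134
```

```bash
python3 - <<'E'
from h import *
s=sense(); print(np.round(s['tcp_pos'],4),np.round(s['ee_rot'],3).tolist(),s['wrist_force'])
E
```

```text
[ 0.6621 -0.158   0.2096] [[-0.041, -0.996, -0.079], [-0.997, 0.036, 0.074], [-0.07, 0.081, -0.994]] [ 0.20812664  0.15927838 -1.63951701]
```

servo_tool:
  deltas:
    - {"slide": [0.2,0,0],"spin": 0}
    - {"slide": [0.01,0.3,0.03],"spin": 0}
    - {"slide": [0.01,0.3,0.02],"spin": 0}
    - {"slide": [0,0,0],"spin": 0}
    - {"slide": [0,0,0],"spin": 0}

```text
time_s: 19.45
tcp_pos: [0.6453, -0.1627, 0.2092]
ee_rot: [[-0.04, -0.996, -0.079], [-0.997, 0.035, 0.073], [-0.07, 0.082, -0.994]]
wrist_force: [0.1, 0.3, -2.5]
gripper_width: 0.133
```

```bash
python3 - <<'E'
from h import *
d=cap('wrist','w9.png');cap('side','s4.png')
s=sense(); print(np.round(s['tcp_pos'],4),np.round(s['ee_rot'],3).tolist(),s['wrist_force'])
t=cv2.imread('pics/w9.png')[100:250,290:430]
cv2.imwrite('pics/w9z.png',cv2.resize(t,None,fx=4,fy=4,interpolation=cv2.INTER_CUBIC))
t=cv2.imread('pics/s4.png')[200:290,330:430]
cv2.imwrite('pics/s4z.png',cv2.resize(t,None,fx=6,fy=6,interpolation=cv2.INTER_CUBIC))
E
```

```text
[ 0.6456 -0.1627  0.2092] [[-0.04, -0.996, -0.079], [-0.997, 0.035, 0.073], [-0.07, 0.082, -0.994]] [ 0.22685334 -0.86942396 -2.19034619]
```

View pics/w9z.png

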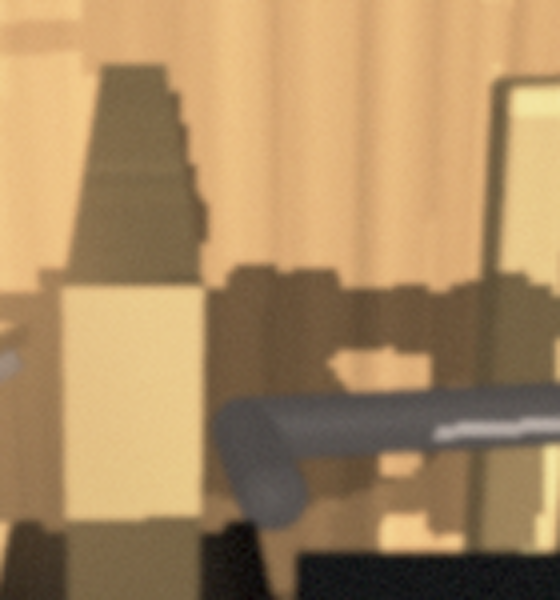

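View pics/s4z.png

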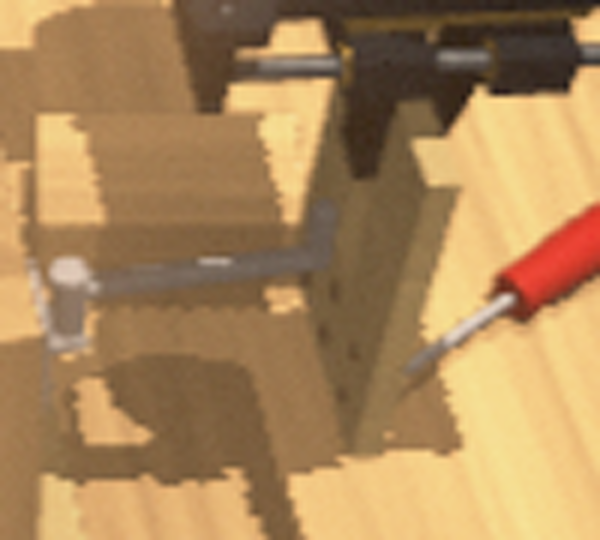

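```bash
python3 - <<'E'
from h import *
d=load('w9.png');Z=lambda u,v:(u/4+290-.4,v/4+100-.4)
print('pin',onz(d,*Z(275,500),.19),'plate edge',onz(d,*Z(63,285),.2482),onz(d,*Z(204,285),.2482),'bar',onz(d,*Z(440,415),.165))
E
```

```text
pin [ 0.6247621  -0.16623124  0.19      ] plate edge [ 0.65302358 -0.21436697  0.2482    ] [ 0.64106003 -0.21367878  0.2482    ] bar [ 0.59496674 -0.16701459  0.165     ]
```

servo_tool:
  deltas:
    - {"slide": [0.06,0,-0.02],"spin": 0}
    - {"slide": [0.01,0.25,0.01],"spin": 0}
    - {"slide": [0.01,0.25,0.02],"spin": 0}

```text
time_s: 19.85
tcp_pos: [0.6331, -0.1644, 0.2094]
ee_rot: [[-0.04, -0.996, -0.079], [-0.997, 0.035, 0.073], [-0.07, 0.081, -0.994]]
wrist_force: [-0.4, 0.4, -2.2]
gripper_width: 0.138
```

servo_tool:
  deltas:
    - {"slide": [0.01,0.25,0.02],"spin": 0}
    - {"slide": [0.01,0.25,0.02],"spin": 0}

```text
time_s: 20.05
tcp_pos: [0.6192, -0.1644, 0.2094]
ee_rot: [[-0.041, -0.996, -0.079], [-0.997, 0.035, 0.073], [-0.07, 0.082, -0.994]]
wrist_force: [-0.6, -0.8, -2.5]
gripper_width: 0.135
```

Passing without contact; on to the seat.

servo_tool:
  deltas:
    - {"slide": [0.01,0.25,0.02],"spin": 0}
    - {"slide": [0.01,0.3,0.02],"spin": 0}
    - {"slide": [0.01,0.3,0.02],"spin": 0}

```text
time_s: 20.35
tcp_pos: [0.5957, -0.1643, 0.2099]
ee_rot: [[-0.041, -0.996, -0.079], [-0.997, 0.035, 0.073], [-0.07, 0.082, -0.994]]
wrist_force: [-0.1, 0.4, -2.0]
gripper_width: 0.136
```

servo_tool:
  deltas:
    - {"slide": [0.01,0.3,0.02],"spin": 0}
    - {"slide": [0.01,0.3,0.02],"spin": 0}
    - {"slide": [0,0.1,0.01],"spin": 0}
    - {"slide": [0,0,0],"spin": 0}

```text
time_s: 20.75
tcp_pos: [0.5753, -0.1641, 0.2108]
ee_rot: [[-0.041, -0.996, -0.078], [-0.997, 0.035, 0.073], [-0.07, 0.081, -0.994]]
wrist_force: [-0.4, -1.0, -2.1]
gripper_width: 0.138
```

servo_tool:
  deltas:
    - {"slide": [0.03,-0.03,0.4],"spin": 0}
    - {"slide": [0.03,-0.03,0.4],"spin": 0}
    - {"slide": [0.02,-0.02,0.2],"spin": 0}
    - {"slide": [0,0,0],"spin": 0}

```text
time_s: 21.15
tcp_pos: [0.5756, -0.1642, 0.1825]
ee_rot: [[-0.041, -0.996, -0.079], [-0.997, 0.035, 0.074], [-0.071, 0.082, -0.994]]
wrist_force: [-0.8, -1.2, -2.5]
gripper_width: 0.139
```

servo_tool:
  deltas:
    - {"slide": [0,0,0.08],"spin": 0}
    - {"slide": [0,0,0],"spin": 0}

```text
time_s: 21.35
tcp_pos: [0.5759, -0.1643, 0.181]
ee_rot: [[-0.04, -0.996, -0.079], [-0.997, 0.034, 0.073], [-0.07, 0.082, -0.994]]
wrist_force: [-1.3, 0.4, -0.7]
gripper_width: 0.143
```

servo_tool:
  deltas:
    - {"slide": [0,0,0.02],"spin": 0}
    - {"slide": [0,0,0],"spin": 0}
    - {"slide": [0,0,0],"spin": 0}
    - {"slide": [0,0,0],"spin": 0}
  gripper: 205

```text
time_s: 21.75
tcp_pos: [0.5769, -0.1646, 0.1819]
ee_rot: [[-0.04, -0.996, -0.076], [-0.997, 0.034, 0.072], [-0.069, 0.078, -0.995]]
wrist_force: [-1.0, 0.2, -1.1]
gripper_width: 0.196
```

servo_tool:
  deltas:
    - {"slide": [0,0,0],"spin": 0}
    - {"slide": [0,0,0],"spin": 0}
    - {"slide": [0,0,0],"spin": 0}
    - {"slide": [0,0,0],"spin": 0}
  gripper: 165

```text
time_s: 22.15
tcp_pos: [0.5773, -0.1647, 0.1823]
ee_rot: [[-0.039, -0.996, -0.074], [-0.997, 0.034, 0.072], [-0.069, 0.077, -0.995]]
wrist_force: [0.0, 1.4, -0.4]
gripper_width: 0.343
```

```bash
python3 - <<'E'
from h import *
d=cap('wrist','w10.png');cap('side','s5.png')
s=sense(); print(np.round(s['tcp_pos'],4),np.round(s['ee_rot'],3).tolist(),s['wrist_force'])
t=cv2.imread('pics/s5.png')[180:310,290:400]
cv2.imwrite('pics/s5z.png',cv2.resize(t,None,fx=4.5,fy=4.5,interpolation=cv2.INTER_CUBIC))
E
```

```text
[ 0.5772 -0.1647  0.1823] [[-0.039, -0.996, -0.074], [-0.997, 0.034, 0.072], [-0.069, 0.077, -0.995]] [0.03842466 0.20244781 0.45389567]
```

View pics/w10.png

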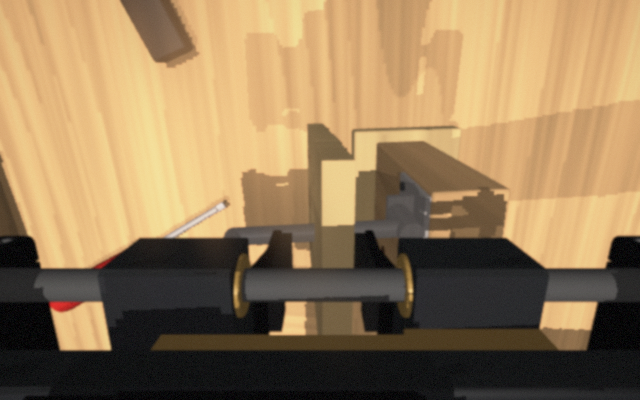

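View pics/s5z.png

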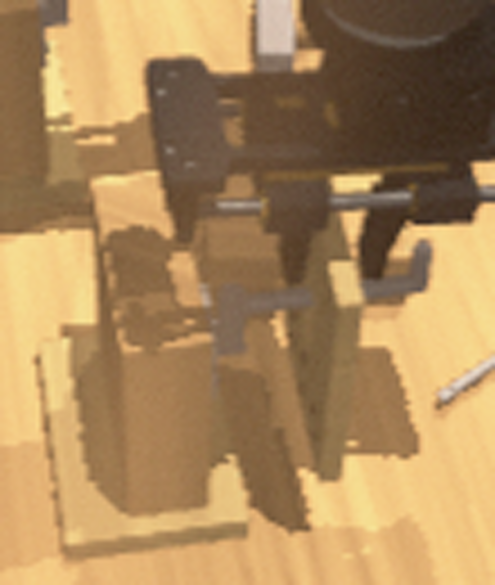

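servo_tool:
  deltas:
    - {"slide": [-0.02,0.08,-0.3],"spin": 0}
    - {"slide": [-0.03,0.05,-0.5],"spin": 0}
    - {"slide": [-0.04,0.05,-0.7],"spin": 0}
    - {"slide": [-0.06,0.06,-0.8],"spin": 0}
    - {"slide": [-0.06,0.06,-0.8],"spin": 0}
    - {"slide": [-0.06,0.06,-0.8],"spin": 0}
    - {"slide": [-0.06,0.06,-0.8],"spin": 0}
    - {"slide": [0,0,0],"spin": 0}

```text
time_s: 23.05
tcp_pos: [0.5759, -0.1653, 0.3129]
ee_rot: [[-0.039, -0.997, -0.068], [-0.997, 0.034, 0.069], [-0.066, 0.071, -0.995]]
wrist_force: [0.6, 0.2, 0.8]
gripper_width: 0.349
```

```bash
python3 - <<'E'
from h import *
d=cap('wrist','w11.png');cap('side','s6.png')
s=sense(); print(np.round(s['tcp_pos'],4),np.round(s['ee_rot'],3).tolist(),s['wrist_force'],np.round(s['joints'],1))
t=cv2.imread('pics/s6.png')[180:310,290:400]
cv2.imwrite('pics/s6z.png',cv2.resize(t,None,fx=4.5,fy=4.5,interpolation=cv2.INTER_CUBIC))
E
```

```text
[ 0.5746 -0.1646  0.3093] [[-0.039, -0.996, -0.074], [-0.997, 0.034, 0.071], [-0.068, 0.077, -0.995]] [-0.48632756 -0.83865272 -0.73303834] [ -2.6  19.7  10.5  -3.9 -85.2   0.9]
```

View pics/w11.png

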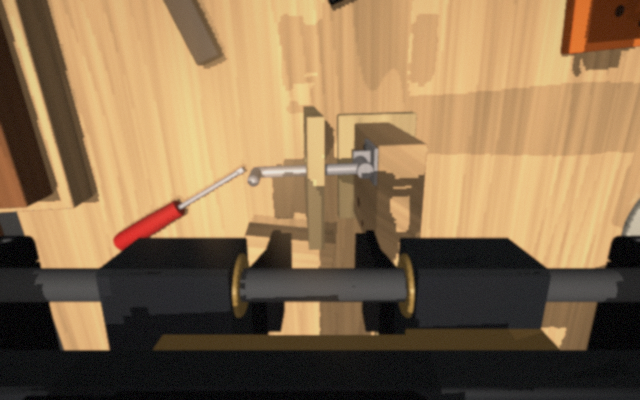

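View pics/s6z.png

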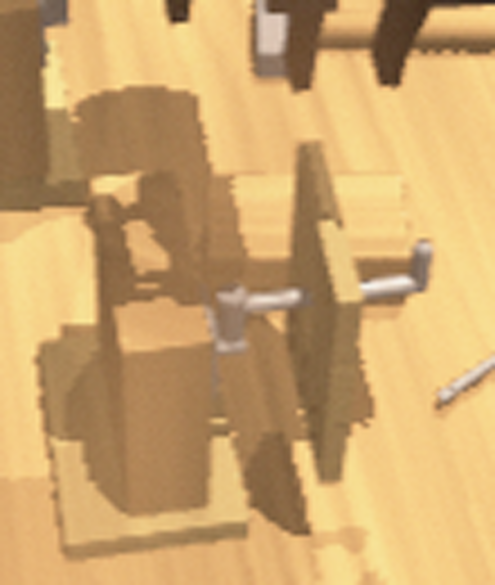

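servo_tool:
  deltas:
    - {"slide": [-0.7,0.04,0.05],"spin": 0}
    - {"slide": [-0.9,0.04,0.06],"spin": 0}
    - {"slide": [-0.9,0.04,0.06],"spin": 0}
    - {"slide": [-0.9,0.04,0.06],"spin": 0}
    - {"slide": [-0.9,0.04,0.06],"spin": 0}
    - {"slide": [-0.9,0.04,0.06],"spin": 0}
    - {"slide": [-0.9,0.04,0.06],"spin": 0}
    - {"slide": [-0.9,0.04,0.06],"spin": 0}
    - {"slide": [-0.9,0.04,0.06],"spin": 0}
    - {"slide": [-0.9,0.04,0.06],"spin": 0}
  gripper: 175

```text
time_s: 24.15
tcp_pos: [0.5647, 0.069, 0.2978]
ee_rot: [[-0.044, -0.994, -0.099], [-0.997, 0.037, 0.072], [-0.068, 0.102, -0.992]]
wrist_force: [0.4, 0.2, -0.1]
gripper_width: 0.316
```

servo_tool:
  deltas:
    - {"slide": [-0.8,0.04,0.06],"spin": 0}
    - {"slide": [0,0,0],"spin": 1}
    - {"slide": [0,0,0],"spin": 1}
    - {"slide": [0,0,0],"spin": 1}
    - {"slide": [0,0,0],"spin": 1}
    - {"slide": [0,0,0],"spin": 1}
    - {"slide": [0,0,0],"spin": 1}
    - {"slide": [0,0,0],"spin": 1}
    - {"slide": [0,0,0],"spin": 1}
    - {"slide": [0,0,0],"spin": 1}

```text
time_s: 25.15
tcp_pos: [0.5542, 0.1006, 0.2842]
ee_rot: [[-0.966, -0.223, -0.127], [-0.233, 0.97, 0.066], [0.109, 0.094, -0.99]]
wrist_force: [-0.3, 0.6, -0.4]
gripper_width: 0.313
```

servo_tool:
  deltas:
    - {"slide": [0,0,0],"spin": 1}
    - {"slide": [0,0,0],"spin": 1}
    - {"slide": [0,0,0],"spin": 0}

```text
time_s: 25.45
tcp_pos: [0.5512, 0.1024, 0.2805]
ee_rot: [[-0.989, 0.063, -0.135], [0.054, 0.996, 0.064], [0.139, 0.056, -0.989]]
wrist_force: [-0.1, 0.4, 0.1]
gripper_width: 0.312
```

```bash
python3 - <<'E'
from h import *
d=cap('wrist','w12.png');cap('top','t2.png')
s=sense(); print(np.round(s['tcp_pos'],4),np.round(s['ee_rot'],3).tolist(),s['wrist_force'],np.round(s['joints'],1))
print(proj(d,(.5704,.0997,.19)),proj(d,(.4764,.0998,.172)))
R=np.array(s['ee_rot']);tgt=np.array([.5700,.1004,.170]);print((R.T@(tgt-s['tcp_pos']))/.025)
E
```

```text
[0.5515 0.1022 0.2807] [[-0.989, 0.06, -0.135], [0.051, 0.997, 0.064], [0.138, 0.057, -0.989]] [-0.35222527  0.44814274 -0.33351401] [  23.3   17.6    4.2   -6.5  -82.3 -115.3]
[313.38557219 240.9517493 ] [304.62062149 114.41442279]
[-1.34914399 -0.28112531  4.27181571]
```

View pics/w12.png

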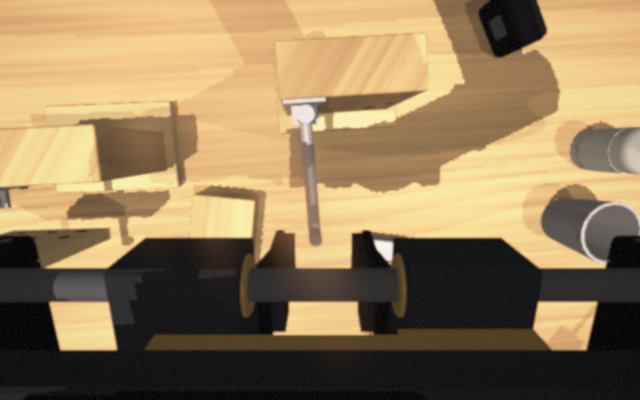

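servo_tool:
  deltas:
    - {"slide": [-0.65,-0.14,0.2],"spin": -0.35}
    - {"slide": [-0.65,-0.14,0.5],"spin": 0}
    - {"slide": [0,0,0.8],"spin": 0}
    - {"slide": [0,0,0.8],"spin": 0}
    - {"slide": [0,0,0.5],"spin": 0}
    - {"slide": [0,0,0],"spin": 0}
    - {"slide": [0,0,0],"spin": 0}

```text
time_s: 26.25
tcp_pos: [0.5751, 0.0992, 0.1989]
ee_rot: [[-0.99, 0.003, -0.139], [-0.006, 0.998, 0.063], [0.139, 0.063, -0.988]]
wrist_force: [0.8, -0.0, 0.2]
gripper_width: 0.312
```

```bash
python3 - <<'E'
from h import *
d=cap('wrist','w13.png')
s=sense(); print(np.round(s['tcp_pos'],4),np.round(s['ee_rot'],3).tolist(),s['wrist_force'])
print(proj(d,(.5704,.0997,.19)),proj(d,s['tcp_pos']))
R=np.array(s['ee_rot']);tgt=np.array([.5704,.0997,.182])+.01*R[:,2];print(tgt,(R.T@(tgt-s['tcp_pos']))/.025)
E
```

```text
[0.575  0.0992 0.1988] [[-0.99, 0.003, -0.14], [-0.006, 0.998, 0.063], [0.14, 0.064, -0.988]] [-0.25123993  0.85069845 -0.42908365]
[322.10108445 236.06366872] [322.31151694 249.70473223]
[0.56900271 0.10033443 0.17211845] [ 0.08947045 -0.02491083  1.09138914]
```

View pics/w13.png

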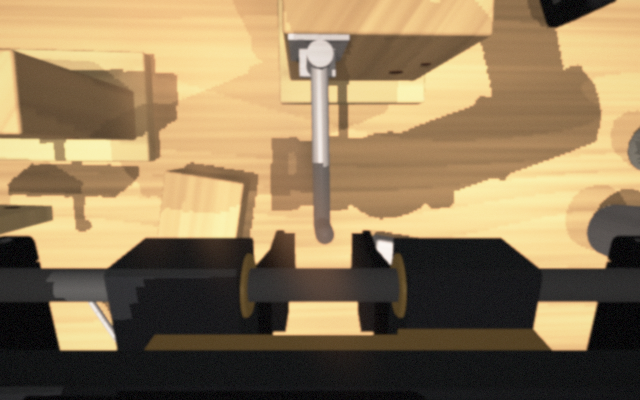

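servo_tool:
  deltas:
    - {"slide": [0.05,0.02,0.3],"spin": 0}
    - {"slide": [0.04,0,0.5],"spin": 0}
    - {"slide": [0,0,0.25],"spin": 0}
    - {"slide": [0,0,0],"spin": 0}

```text
time_s: 26.7
tcp_pos: [0.5696, 0.1018, 0.1726]
ee_rot: [[-0.991, 0.003, -0.137], [-0.006, 0.998, 0.065], [0.137, 0.065, -0.989]]
wrist_force: [0.3, 0.6, 0.2]
gripper_width: 0.315
```

servo_tool:
  deltas:
    - {"slide": [0,0,0],"spin": 0}
    - {"slide": [0,0,0],"spin": 0}
    - {"slide": [0,0,0],"spin": 0}
  gripper: 217

```text
time_s: 27.0
tcp_pos: [0.5699, 0.1019, 0.173]
ee_rot: [[-0.991, 0.002, -0.136], [-0.006, 0.998, 0.065], [0.136, 0.065, -0.989]]
wrist_force: [-0.4, 0.2, -0.3]
gripper_width: 0.173
```

```bash
python3 - <<'E'
from h import *
d=cap('wrist','w14.png')
s=sense(); print(np.round(s['tcp_pos'],4),np.round(s['ee_rot'],3).tolist(),s['wrist_force'])
t=cv2.imread('pics/w14.png')[140:300,240:410]
cv2.imwrite('pics/w14z.png',cv2.resize(t,None,fx=3.6,fy=3.6,interpolation=cv2.INTER_CUBIC))
E
```

```text
[0.5699 0.1019 0.173 ] [[-0.991, 0.002, -0.136], [-0.006, 0.998, 0.065], [0.135, 0.065, -0.989]] [-0.4935859  -0.02054395  0.55797481]
```

View pics/w14z.png

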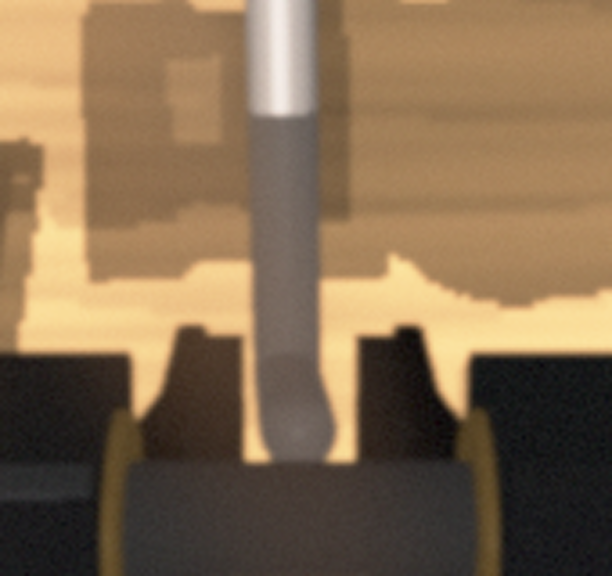

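servo_tool:
  deltas:
    - {"slide": [0,0,0],"spin": 0}
    - {"slide": [0,0,0],"spin": 0}
    - {"slide": [0,0,0],"spin": 0}
    - {"slide": [0,0,0],"spin": 0}
  gripper: 255

```text
time_s: 27.45
tcp_pos: [0.57, 0.1013, 0.1732]
ee_rot: [[-0.991, 0.002, -0.136], [-0.006, 0.998, 0.064], [0.135, 0.064, -0.989]]
wrist_force: [-0.3, -0.6, -0.4]
gripper_width: 0.101
```

```bash
python3 - <<'E'
from h import *
s=sense(); print(np.round(s['tcp_pos'],4),np.round(s['ee_rot'],3).tolist(),s['wrist_force'])
E
```

```text
[0.57   0.1013 0.1732] [[-0.991, 0.002, -0.136], [-0.006, 0.998, 0.064], [0.135, 0.064, -0.989]] [-0.27838083 -0.61824489 -0.38803637]
```

servo_tool:
  deltas:
    - {"slide": [0.0,0.45,0.03],"spin": -0.4}
    - {"slide": [0.02,0.65,0.045],"spin": -0.8}
    - {"slide": [0.03,0.65,0.05],"spin": -0.9}

```text
time_s: 27.75
tcp_pos: [0.5646, 0.1315, 0.1732]
ee_rot: [[-0.946, -0.291, -0.141], [-0.3, 0.953, 0.041], [0.123, 0.081, -0.989]]
wrist_force: [2.6, -12.7, -2.5]
gripper_width: 0.105
```

servo_tool:
  deltas:
    - {"slide": [0.02,0.65,0.06],"spin": -1}
    - {"slide": [0.03,0.65,0.065],"spin": -0.95}
    - {"slide": [0.03,0.65,0.07],"spin": -0.9}

```text
time_s: 28.05
tcp_pos: [0.5459, 0.1633, 0.1733]
ee_rot: [[-0.75, -0.647, -0.136], [-0.655, 0.755, 0.02], [0.09, 0.104, -0.99]]
wrist_force: [6.6, -10.9, -3.3]
gripper_width: 0.106
```

servo_tool:
  deltas:
    - {"slide": [0.02,0.65,0.08],"spin": -0.9}
    - {"slide": [0.03,0.65,0.08],"spin": -0.9}
    - {"slide": [0.03,0.6,0.08],"spin": -0.8}

```text
time_s: 28.35
tcp_pos: [0.5163, 0.1855, 0.1734]
ee_rot: [[-0.46, -0.879, -0.122], [-0.886, 0.463, 0.005], [0.052, 0.11, -0.992]]
wrist_force: [9.4, -9.7, -3.6]
gripper_width: 0.101
```

servo_tool:
  deltas:
    - {"slide": [0.02,0.5,0.06],"spin": -0.75}
    - {"slide": [0.02,0.45,0.05],"spin": -0.6}

```text
time_s: 28.55
tcp_pos: [0.4997, 0.1914, 0.1735]
ee_rot: [[-0.28, -0.954, -0.109], [-0.96, 0.282, -0.0], [0.031, 0.105, -0.994]]
wrist_force: [9.6, -7.1, -6.3]
gripper_width: 0.106
```

servo_tool:
  deltas:
    - {"slide": [0.01,0.35,0.04],"spin": -0.4}
    - {"slide": [0.01,0.3,0.03],"spin": -0.4}

```text
time_s: 28.75
tcp_pos: [0.4898, 0.1934, 0.1736]
ee_rot: [[-0.167, -0.981, -0.095], [-0.986, 0.168, -0.002], [0.018, 0.094, -0.995]]
wrist_force: [10.6, -4.7, -6.4]
gripper_width: 0.096
```

servo_tool:
  deltas:
    - {"slide": [0.01,0.3,0.03],"spin": -0.3}

```text
time_s: 28.85
tcp_pos: [0.4858, 0.1941, 0.1736]
ee_rot: [[-0.124, -0.988, -0.087], [-0.992, 0.125, -0.002], [0.013, 0.086, -0.996]]
wrist_force: [11.7, -4.6, -7.8]
gripper_width: 0.094
```

servo_tool:
  deltas:
    - {"slide": [0.0,0.25,0.02],"spin": -0.25}

```text
time_s: 28.95
tcp_pos: [0.4829, 0.1944, 0.1737]
ee_rot: [[-0.088, -0.993, -0.08], [-0.996, 0.088, -0.002], [0.009, 0.079, -0.997]]
wrist_force: [11.9, -4.9, -7.8]
gripper_width: 0.103
```

servo_tool:
  deltas:
    - {"slide": [-0.02,0.22,0.01],"spin": -0.15}

```text
time_s: 29.05
tcp_pos: [0.4806, 0.1946, 0.1737]
ee_rot: [[-0.066, -0.995, -0.073], [-0.998, 0.066, -0.003], [0.008, 0.073, -0.997]]
wrist_force: [11.7, -6.5, -7.0]
gripper_width: 0.101
```

servo_tool:
  deltas:
    - {"slide": [-0.01,0.22,0.0],"spin": -0.1}

```text
time_s: 29.15
tcp_pos: [0.4785, 0.1947, 0.1738]
ee_rot: [[-0.051, -0.997, -0.066], [-0.999, 0.051, -0.003], [0.007, 0.066, -0.998]]
wrist_force: [11.8, -5.5, -9.7]
gripper_width: 0.103
```

servo_tool:
  deltas:
    - {"slide": [-0.01,0.2,0.0],"spin": 0}

```text
time_s: 29.25
tcp_pos: [0.4769, 0.1948, 0.1738]
ee_rot: [[-0.051, -0.997, -0.059], [-0.999, 0.051, -0.004], [0.006, 0.058, -0.998]]
wrist_force: [12.4, -5.5, -9.7]
gripper_width: 0.1
```

servo_tool:
  deltas:
    - {"slide": [-0.01,0.2,0.0],"spin": 0}

```text
time_s: 29.35
tcp_pos: [0.4753, 0.1949, 0.1737]
ee_rot: [[-0.05, -0.997, -0.052], [-0.999, 0.051, -0.004], [0.006, 0.051, -0.999]]
wrist_force: [12.8, -5.7, -8.8]
gripper_width: 0.098
```

servo_tool:
  deltas:
    - {"slide": [-0.01,0.2,0.0],"spin": -0.1}

```text
time_s: 29.45
tcp_pos: [0.4742, 0.1949, 0.1739]
ee_rot: [[-0.036, -0.998, -0.044], [-0.999, 0.036, -0.004], [0.006, 0.043, -0.999]]
wrist_force: [17.3, -7.5, -11.9]
gripper_width: 0.099
```

servo_tool:
  deltas:
    - {"slide": [-0.01,0.2,0.0],"spin": 0}

```text
time_s: 29.55
tcp_pos: [0.4742, 0.1949, 0.174]
ee_rot: [[-0.035, -0.999, -0.033], [-0.999, 0.035, -0.004], [0.005, 0.033, -0.999]]
wrist_force: [20.2, -7.5, -14.6]
gripper_width: 0.096
```

servo_tool:
  deltas:
    - {"slide": [0,0,0],"spin": 0}
    - {"slide": [0,0,0],"spin": 0}

```text
time_s: 29.75
tcp_pos: [0.4746, 0.1946, 0.1736]
ee_rot: [[-0.036, -0.999, -0.033], [-0.999, 0.036, -0.004], [0.005, 0.033, -0.999]]
wrist_force: [-1.1, 0.9, 1.1]
gripper_width: 0.1
```

servo_tool:
  deltas:
    - {"slide": [0,0,0],"spin": 0}
    - {"slide": [0,0,0],"spin": 0}
    - {"slide": [0,0,0],"spin": 0}
    - {"slide": [0,0,0],"spin": 0}
  gripper: 175

```text
time_s: 30.15
tcp_pos: [0.4744, 0.1953, 0.1744]
ee_rot: [[-0.035, -0.999, -0.032], [-0.999, 0.035, -0.002], [0.004, 0.032, -0.999]]
wrist_force: [0.8, -0.4, 0.4]
gripper_width: 0.296
```

servo_tool:
  deltas:
    - {"slide": [0,0,-0.5],"spin": 0}
    - {"slide": [0,0,-0.8],"spin": 0}
    - {"slide": [0,0,-0.9],"spin": 0}
    - {"slide": [0,0,-0.9],"spin": 0}
    - {"slide": [-0.9,0,-0.9],"spin": 0}
    - {"slide": [-0.9,0,-0.6],"spin": 0}
    - {"slide": [-0.9,0,0],"spin": 0}
    - {"slide": [-0.9,0,0],"spin": 0}
    - {"slide": [-0.9,0,0],"spin": 0}
    - {"slide": [-0.9,0,0],"spin": 0}

```text
time_s: 31.15
tcp_pos: [0.4823, 0.333, 0.2957]
ee_rot: [[-0.038, -0.999, -0.031], [-0.999, 0.038, 0.0], [0.001, 0.031, -1.0]]
wrist_force: [0.1, -0.7, 0.7]
gripper_width: 0.316
```

servo_tool:
  deltas:
    - {"slide": [-0.9,0.4,0],"spin": 0}
    - {"slide": [-0.9,0.4,0],"spin": 0}
    - {"slide": [-0.9,0.5,0],"spin": 0}
    - {"slide": [-0.9,0.5,0],"spin": 0}
    - {"slide": [-0.9,0.5,0],"spin": 0}
    - {"slide": [0,0,0],"spin": 0}

```text
time_s: 31.75
tcp_pos: [0.4265, 0.4547, 0.2959]
ee_rot: [[-0.037, -0.999, -0.032], [-0.999, 0.037, -0.001], [0.002, 0.032, -0.999]]
wrist_force: [-0.1, -0.4, -0.2]
gripper_width: 0.314
```

```bash
python3 - <<'E'
from h import *
cap('top','t3.png');cap('side','s7.png')
s=sense(); print(np.round(s['tcp_pos'],4),s['time_s'])
t=cv2.imread('pics/t3.png')[150:270,230:420]
cv2.imwrite('pics/t3z.png',cv2.resize(cv2.convertScaleAbs(t,alpha=1.8),None,fx=4.2,fy=4.2,interpolation=cv2.INTER_CUBIC))
t=cv2.imread('pics/s7.png')[140:310,250:420]
cv2.imwrite('pics/s7z.png',cv2.resize(t,None,fx=3.5,fy=3.5,interpolation=cv2.INTER_CUBIC))
E
```

```text
[0.4274 0.4527 0.2963] 31.85
```

View pics/t3z.png

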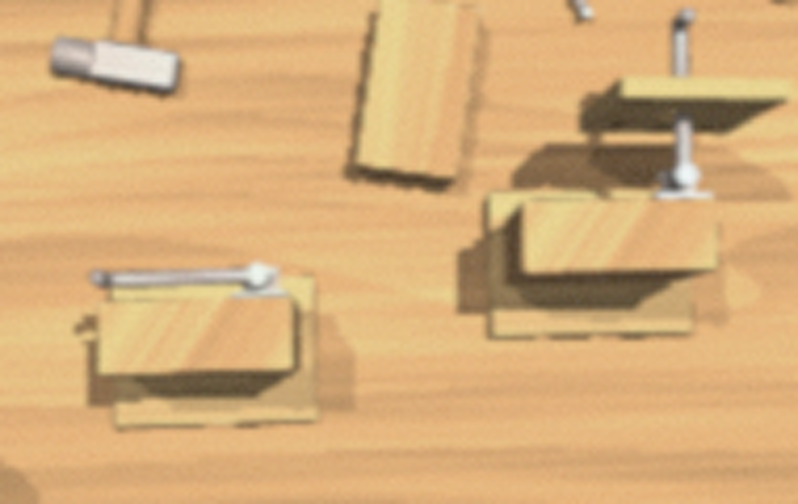

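View pics/s7z.png

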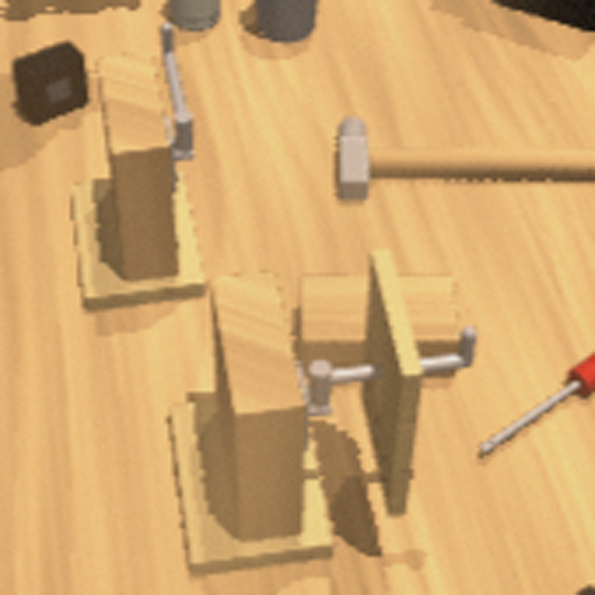

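```bash
python3 - <<'E'
from h import *
t=load('t3.png');Z=lambda u,v:(u/4.2+230-.4,v/4.2+150-.4)
for n,h,p in [('A',(260,272),(100,277)),('B',(685,174),(684,18)),('A0',(258,272),(252,116))]:
    H=onz(t,*Z(*h),.172);P=onz(t,*Z(*p),.19);v=P-H;print(n,H[:2],P[:2],np.degrees(np.arctan2(v[1],v[0])))
a=cv2.imread('pics/top0.png').astype(int);b=cv2.imread('pics/t3.png').astype(int)
m=(np.abs(a-b).max(2)>40).astype(np.uint8);m=cv2.morphologyEx(m,cv2.MORPH_OPEN,np.ones((2,2)))
n,l,st,c=cv2.connectedComponentsWithStats(m);print([s.tolist() for s in st[1:] if s[4]>15])
E
```

```text
A [0.47853676 0.0973704 ] [0.47695521 0.19171128] 90.96042548273758
B [ 0.53144208 -0.16306238] [ 0.62425663 -0.16309664] -0.02114624986795172
A0 [0.47856937 0.09858191] [0.57133705 0.0991578 ] 0.35568214746019894
[[353, 171, 62, 25, 616], [77, 190, 36, 34, 693], [131, 195, 5, 5, 20], [263, 198, 48, 20, 453], [294, 205, 14, 10, 105], [128, 206, 2, 9, 18], [57, 215, 105, 103, 5417], [0, 254, 26, 45, 634], [0, 303, 131, 88, 4979], [0, 306, 24, 8, 127], [115, 324, 8, 13, 74], [135, 337, 22, 24, 250], [184, 345, 64, 50, 1767], [61, 353, 13, 7, 53], [308, 360, 9, 9, 48], [101, 368, 27, 16, 199], [69, 373, 49, 27, 700], [332, 374, 9, 7, 33], [361, 377, 9, 14, 82], [0, 383, 4, 17, 67], [137, 385, 64, 15, 600], [321, 385, 11, 6, 33], [24, 389, 14, 11, 50]]
```

```bash
python3 - <<'E'
from h import *
s=sense();print(s['time_s'],s['wrist_force']);print(r.finish_job())
E
```

```text
31.85 [ 0.15924801 -0.08249752  0.37014626]
the job is handed in; nothing more can be done
None
```

The job is done and handed in at 31.85 s of the 72 s allowed, with the gripper well clear of everything. No verdict was given.

- **Hook b:** I pinched the pin and swung it out to its stop. The force held at about 12–15 N while it turned, then rose to about 23 N with no further movement, so I stopped there. That is fairly close to the 25 N limit. In the last top picture its bar points 0.0° from straight out.
- **Template:** I took it off hook a with about a 28 mm lift and felt no contact passing either pin. I lowered it onto hook b's bar until its weight of about 2.3 N came off the gripper. The last pictures show it hanging upright on bar b, between the pin and the hinge.
- **Hook a:** I folded it until it stopped moving at about 20 N along the push. The last picture puts the bar 90.6° from where it started, flat along the face.
- **Everything else:** comparing the first and last top pictures showed no change at the other objects beyond the arm and its shadows.

**Checks that disagreed:**
- The tool drifted off vertical while pushing, by up to about 9°. The template therefore hung a few degrees tilted while I carried it, and it swung upright when released.
- The hinge and stand angles I measured in different views differ by about 2 mm and 1–2°. For that reason I judged both stops by force, not by the pictures.

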